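# Spring a retaining ring out of its groove with the hooked pick

### The job

Take the orange-handled hooked pick from its wooden rack, feel its foot into the notch of the grey bearing housing and under the brass retaining ring, draw that end of the ring gently inward and lift it out of the groove, so that the end stays resting on top of the housing's rim. Then hang the pick back in its rack. Move the ring with the pick only, never with the gripper, do not force the ring or the housing, and leave the other things on the bench alone.

Things in the scene. Friction and masses are not known exactly. Their poses are not given: they have to be found in the camera images.
- housing: Round grey bearing housing fixed to the bench, 124 mm wide at its foot, 110 mm above; its flat top (rim) is 34.4 mm up. Origin: centre of its underside. In its top is a 70 mm bore. An 11 mm wide notch, deeper than the bore, runs from 6 mm beyond the centre along the housing's own -x axis right out through the wall, open above except where the ring crosses it. The metal is oiled
- notch (a point): Point of the notch's floor straight below the middle of the ring wire: x = -32 mm, y = 0 of the housing, 18.5 mm over the bench (9.5 mm below the wire's underside); axes as the housing's. The pick's foot, 3.5 mm thick and wide, runs along the pick's own -x from the shank's axis to 12.1 mm; at its end a 3.2 mm pin rises to 8.2 mm over the sole, leaving a 6.4 mm pocket, open at the top, between shank and pin
- ring_centre (a point): Centre of the brass split ring (round 4 mm wire, centre-line radius 32 mm, 50 g, 45 degree gap), 30 mm over the bench when seated; it may sit 1 mm off-centre. Its springy arms press outward. To free the end by the notch, the wire over the notch must be drawn 3 to 5 mm toward the housing's centre (2 to 8 N), then lifted above the rim; lifted straight up or held outward it jams under the lips
- ring_end_a (a point): Free end of the ring's arm that crosses the notch, on the wire's centre line, 14 mm past the notch on the gap's side (x = -27.7, y = -16 mm of the housing when seated); 30 mm over the bench when seated, 36 mm or more when it lies on the rim. Let go above the rim, it springs some 5 mm outward and stays on top
- pick_grip (a point): Centre of the pick's orange square handle (16 x 16 mm, 52 mm tall, flats along the pick's x and y axes); 62 g. The pick hangs upright in its rack, z up. Below the handle: a collar 26 mm wide, 5 mm thick (its underside 31 mm below this point), then a 5 mm shank. The shank is clamped at a different length each time: the sole of its foot lies 71 to 78 mm below this point, so find it by touch
- rack_slot (a point): Pick's place in the wooden rack fixed to the bench: the point on the shank's axis at the top of the board (55 mm over the bench, 8 mm thick). The slot is 10 mm wide and runs from 14 mm on the rack's +x side to 29 mm on its -x side: the pick lifts straight up and out, foot toward the rack's -x. Its collar rests on the board, the handle's centre 31 mm above this point
- screwdriver_yellow: small yellow screwdriver lying on the bench; leave it alone
- seat (a point): Centre of the bore's flat floor, on which the ring lies, 28 mm over the bench. Steel lips, undercut at 45 degrees, hold the ring down: one on each side of the notch and two at the far side (+x) of the bore; their edge is at radius 31.8 mm, 33 mm up, so they overhang the wire by 2 mm

How it is judged (in metres and radians):
On the way, in this order (a step that is already met when the one before it is completed fails the run):
1. the pick is lifted out of its rack (z of pick_grip in the frame of rack_slot above 0.076 m), for 0.1 s.
2. the ring's end by the notch is raised above the rim on the pick (z of ring_end_a in the frame of housing above 0.0355 m and contact force between pick and ring above 0.03 N), for 0.1 s.
At the end, for the whole second after the job is handed in: The ring's end by the notch lies on the rim (wire centre 35 to 55 mm over the bench), the ring at rest with its centre within 25 mm of the housing's axis; the pick hangs at rest in its rack (handle centre within 12 mm sideways of the slot point, under 35 mm above it, tilt under 0.12 rad) (z of ring_end_a in the frame of housing between 0.035 and 0.055 m and horizontal distance between ring_centre and housing below 0.025 m and linear speed of each of ring, pick below 0.02 m/s and horizontal distance between pick_grip and rack_slot below 0.012 m and z of pick_grip in the frame of rack_slot below 0.035 m and angle between pick_grip's own z axis and vertical below 0.12 rad); the robot touches nothing.
It fails at once if the pick strains the ring with more than 18 N (contact force between pick and ring above 18 N).
It fails at once if the pick presses on the housing with more than 20 N (contact force between pick and housing above 20 N).
It fails at once if the gripper touches the ring (contact force between any of the arm, the fingers and ring above 0.3 N).
It fails at once if a bystander is moved by more than 15 mm (distance of screwdriver_yellow from where it was at the start of the episode above 0.015 m).
It also fails if it takes over 48 s, if anything falls off the work surface, if the arm or the gripper's body presses on something with over 40 N, if the wrist force passes 120 N, or if a joint passes its speed limit or range.

### The arm

A 6-joint arm with a two-finger parallel gripper is mounted at the origin on a cart in front of the work surface, level with it; the furniture and walls round the work are solid. World frame = base frame: x ahead of the robot, y to its left, z up, the work surface at z = 0. Lengths are in m, angles in degrees, forces in N, time in s.
With the tool pointing down it reaches from about 0.4 to 0.825 m from the base axis. Payload 7 kg.
Tool frame: the origin (TCP) lies at the very end of the fingers, on their centre line; the grasp point (between the pads) lies 19 mm behind it; x points along the fingers, y is the direction in which the jaws open and shut, and the axes are right-handed (so a half turn about x gives the same grasp; the last joint's range is limited). The gripper opens to 88 mm and grips with 3 to 60 N. Pads are 19 mm wide; open, the fingers measure 130 mm over their backs; the gripper's body (78 mm by 193 mm) begins 47 mm behind the grasp point.
Start: joints at [80.965, 20.546, 0.682, 0, -70.136, -16.507], TCP at [0.291, 0.609, 0.227] pointing down, gripper open.
Joint ranges: [-176.03, 176.03], [-82.01, 121.73], [-58.28, 71.71], [-173.87, 95.51], [-174.79, -0.11], [-173.66, 173.66]. Speed limits (degrees/s): [136.94, 136.94, 172.46, 180, 180, 180].

### API

Orientations are given as [roll, pitch, yaw] about the fixed x, y, z axes, in that order (R = Rz(yaw) Ry(pitch) Rx(roll)).
In Python, from plant import * gives the robot as it stands. The module is installed in compiled form; this text tells all that it offers.
- The arm moves only by the shell command python3 -m creep 'ROWS' [FORCE]. ROWS is a JSON object of lists of equal length, an entry for each row: "jaw": the closure, from -1 (fully open) to 1 (shut); "translation": the shift along the tool's x, y, z in m, a list of three; "roll": the turn about the tool's x in rad. A call has exactly 10 rows; each row shifts and turns the commanded pose from where the row before left it, along the tool's axes as they then stand; what a row does not reach is not made up. A row lasts 1/10 s, in which the tool goes at most 50 mm and 8.59 degrees, less where a joint would pass 70% of its speed; a pose out of reach is approached as far as the arm can. A call with a gripper value outside its range is refused whole. The fingers move at their own pace and stop on an object; FORCE is the grip in N (left out, the last holds). Time passes only in rows, so rows that do not move let the fingers close, or fill a call up. It gives the time, the measured TCP pose, the force and the opening at its end, in the units of the state.
- get_state(): the state, without advancing time (a new reading comes with each control period).
- capture(name): name is "scene" or "top"; returns a dict with "image" (400x640x3 uint8, red, green, blue), "fovy" (degrees; the focal length in pixels is half the picture's height over the tangent of half this angle, whatever the lens; pixels are square), "cx", "cy" (the principal point, pixels), "D" ([k1, k2, p1, p2, k3] as OpenCV has them; the pictures are not rectified), "pose" (4x4, takes a point from camera to world coordinates). Camera axes: x right, y up, looking along -z (the intrinsics and any distortion apply to the point x, -y, -z); pixel columns grow to the right and rows downward; lengths in m; the calibration is good to about 2 mm. A picture is of the moment at which its call begins. There is no depth.
- close_job(): hands the job in, once; it reports no verdict.
The state is a dict: "time_s": time; "joints": joint angles; "qd": joint speeds; "joint_torque": joint torques, N m; "tcp_pos": TCP position; "eef_rot": TCP orientation; "contact_force": force on the tool from outside, world axes, zero at the start; "moment": the same for the moment, N m; "gripper_width": finger opening in m.
Only numpy, scipy, OpenCV 4.12 (cv2) and the standard library are available. Lean on these libraries where they do the work, as an engineer would, in place of code of your own. Each camera call takes 0.05 s, during which the arm holds its last target.

## Working session

There is one attempt and no reset: what is moved stays moved. The work goes in short steps, Python scripts to look and compute and a shell command to move; the robot and the scene stay as the last step left them, time stands still between calls to the robot, and variables do not carry over. Pictures are saved under pics/ and viewed, and the job is handed in when it is done.

```bash
mkdir -p pics; ls; cat > h.py <<'E'
from plant import *
import numpy as np, cv2
def grab(n,name):
    c=capture(n); cv2.imwrite(f'pics/{name}.png',c['image'][:,:,::-1]); np.save(f'pics/{name}.npy',c,allow_pickle=True); return c
def load(name): return np.load(f'pics/{name}.npy',allow_pickle=True).item()
def K(c):
    f=200/np.tan(np.radians(c['fovy'])/2); return np.array([[f,0,c['cx']],[0,f,c['cy']],[0,0,1]])
def ray(c,u,v):
    p=cv2.undistortPoints(np.array([[[u,v]]],float),K(c),np.array(c['D'],float))[0,0]
    T=np.array(c['pose']); d=T[:3,:3]@np.array([p[0],-p[1],-1]); return T[:3,3],d
def atz(c,u,v,z):
    o,d=ray(c,u,v); return o+d*(z-o[2])/d[2]
def proj(c,P):
    T=np.array(c['pose']); q=(np.asarray(P,float).reshape(-1,3)-T[:3,3])@T[:3,:3]; q=q*[1,-1,-1]
    return cv2.projectPoints(q,np.zeros(3),np.zeros(3),K(c),np.array(c['D'],float))[0][:,0]
def crop(name,u0,v0,u1,v1,s,out):
    im=cv2.imread(f'pics/{name}.png')[v0:v1,u0:u1]; cv2.imwrite(f'pics/{out}.png',cv2.resize(im,None,fx=s,fy=s,interpolation=cv2.INTER_CUBIC))
E
python3 - <<'E'
from h import *
for n in('scene','top'):
    c=grab(n,n+'0'); print(n,c['fovy'],c['cx'],c['cy'],c['D'],np.round(c['pose'],3))
print(get_state())
E
```

```text
pics
scene 42.46028076247793 320.0061612150177 199.10112509119128 [0.00751743 0.         0.         0.         0.        ] [[-0.871  0.334 -0.36   0.145]
 [-0.491 -0.6    0.632  0.547]
 [-0.005  0.727  0.686  0.776]
 [ 0.     0.     0.     1.   ]]
top 55.94308594516531 312.82678135328996 204.63762356437638 [-0.02007939  0.          0.          0.          0.        ] [[ 0.022  0.99  -0.141  0.411]
 [-1.     0.019 -0.022 -0.097]
 [-0.019  0.141  0.99   0.922]
 [ 0.     0.     0.     1.   ]]
{'time_s': 0.1, 'joints': array([ 8.09651558e+01,  2.05886701e+01,  6.40934892e-01, -1.73538411e-02,
       -7.01349053e+01, -1.65073989e+01]), 'qd': array([ 0.1285493 , -0.07450629,  0.10931281,  0.12270132, -0.02991561,
       -0.07217888]), 'joint_torque': array([-2.47523079e-03, -5.84162772e+01,  2.93749684e+01,  7.01535568e+00,
        1.02007360e-02, -4.56197461e-05]), 'tcp_pos': array([0.29088074, 0.60865048, 0.22571698]), 'eef_rot': array([  95.3412618 ,   89.91576398, -110.20689003]), 'contact_force': array([-0.18703264, -0.71020698,  0.19747533]), 'moment': array([ 0.00595662,  0.0108184 , -0.05261312]), 'gripper_width': 0.08775722295362766}
```

View pics/scene0.png

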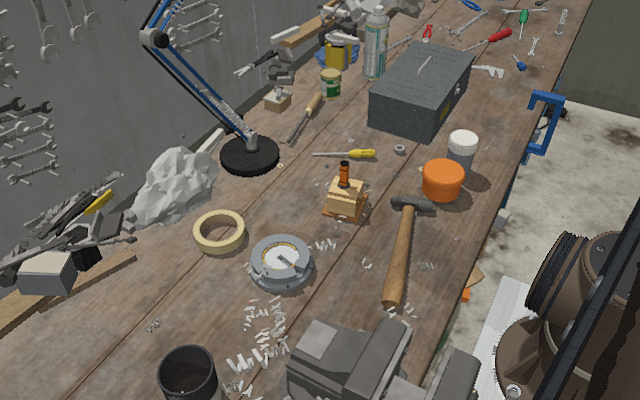

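View pics/top0.png

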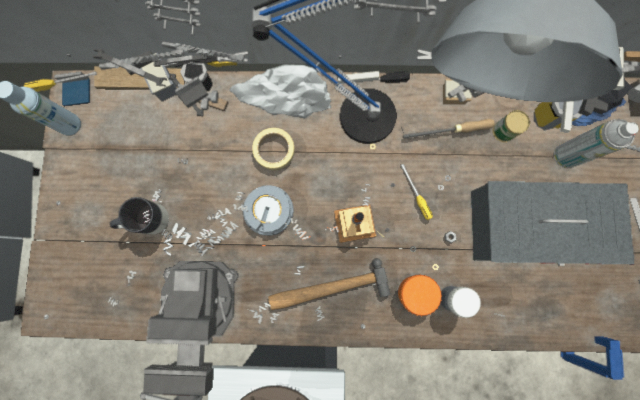

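```bash
python3 - <<'E'
from h import *
crop('scene0',235,215,335,305,8,'s_h'); crop('scene0',305,145,385,235,6,'s_r'); crop('top0',235,180,300,245,9,'t_h'); crop('top0',320,190,395,250,8,'t_r')
E
```

```text
(no output)
```

View pics/s_h.png

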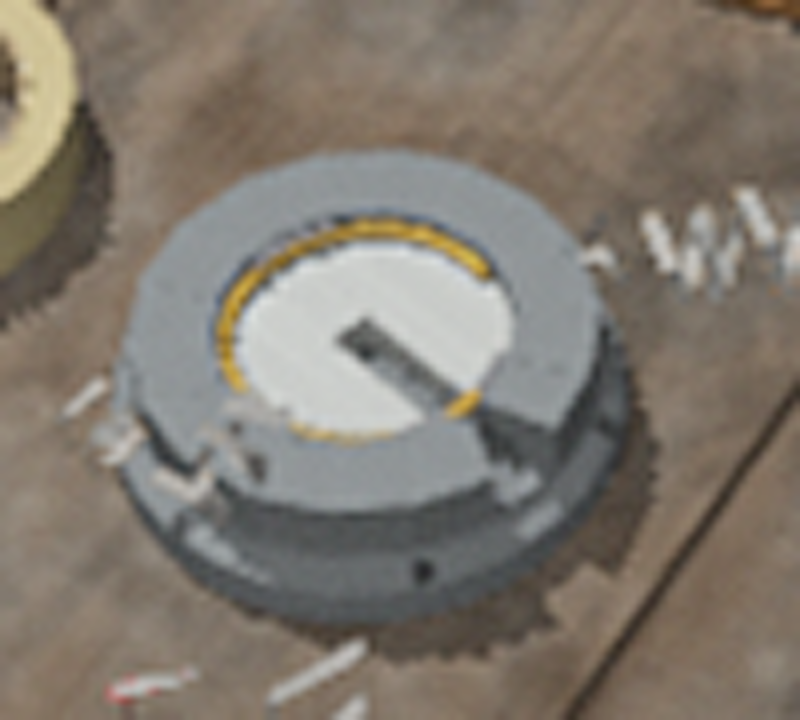

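View pics/s_r.png

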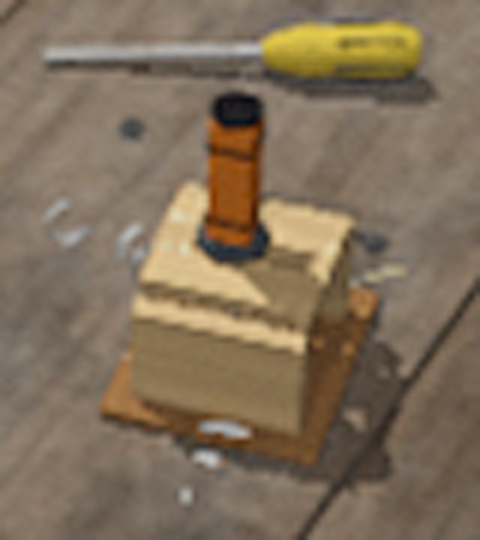

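View pics/t_h.png

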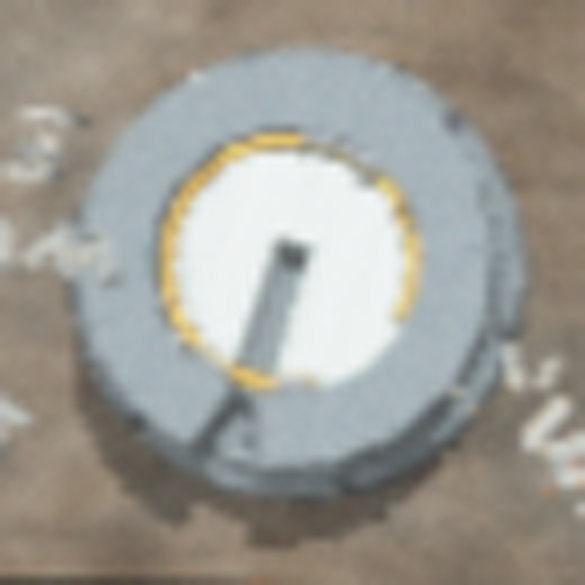

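View pics/t_r.png

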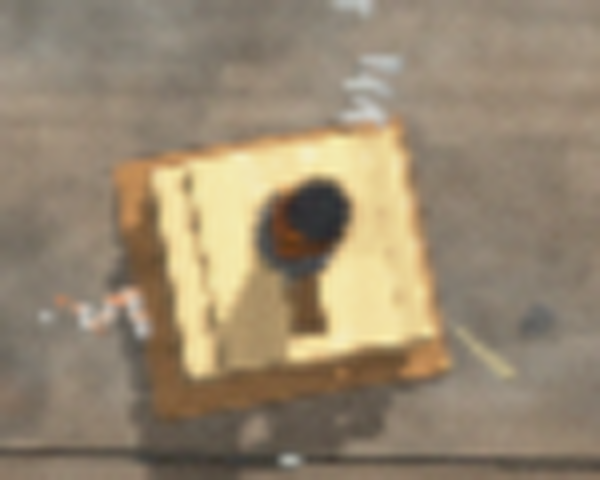

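```bash
python3 - <<'E'
from h import *
t=load('top0');s=load('scene0')
def cp(x,y,k,u0,v0): return ((x+.5)/k-.5+u0,(y+.5)/k-.5+v0)
def tri(a,b):
    (o1,d1),(o2,d2)=ray(t,*a),ray(s,*b)
    d1/=np.linalg.norm(d1);d2/=np.linalg.norm(d2)
    A=sum((np.eye(3)-np.outer(d,d)) for d in(d1,d2)); r=sum((np.eye(3)-np.outer(d,d))@o for o,d in((o1,d1),(o2,d2)))
    P=np.linalg.solve(A,r); n=np.cross(d1,d2);n/=np.linalg.norm(n); return P.round(4),round(float((o2-o1)@n),4)
R=lambda x,y:cp(x,y,8,320,190); RS=lambda x,y:cp(x,y,6,305,145)
H=lambda x,y:cp(x,y,9,235,180); HS=lambda x,y:cp(x,y,8,235,215)
print('cap',tri(R(318,210),RS(236,108)))
print('collar',tri(R(293,233),RS(235,242)), atz(t,*R(293,233),.0575),atz(s,*RS(235,242),.0575))
for p in[(150,170),(400,130),(435,335),(190,380),(308,335)]: print('rk',p,atz(t,*R(*p),.055).round(4))
print('centre bore floor top',atz(t,*H(290,262),.028),'ring notch',tri(H(250,381),HS(463,404)))
print('notch inner end',tri(H(293,245),HS(365,325)))
for p in[(232,373),(266,383),(240,365),(278,375),(205,445)]: print(atz(t,*H(*p),.03).round(4))
print('scene ring',atz(s,*HS(463,404),.03), 'top',atz(t,*H(250,381),.03))
st=get_state()
from scipy.spatial.transform import Rotation as Ro
print(Ro.from_euler('xyz',st['eef_rot'],degrees=True).as_matrix().round(3))
E
```

```text
cap (array([ 0.5037, -0.1808,  0.113 ]), 0.001)
collar (array([ 0.5029, -0.1801,  0.0534]), 0.0028) [ 0.5037956  -0.17920322  0.0575    ] [ 0.49955859 -0.17646203  0.0575    ]
rk (150, 170) [ 0.5216 -0.138   0.055 ]
rk (400, 130) [ 0.5347 -0.2103  0.055 ]
rk (435, 335) [ 0.4754 -0.2203  0.055 ]
rk (190, 380) [ 0.4611 -0.1502  0.055 ]
rk (308, 335) [ 0.4747 -0.1839  0.055 ]
centre bore floor top [0.52692192 0.03240342 0.028     ] ring notch (array([0.4939, 0.0411, 0.0302]), 0.0016)
notch inner end (array([0.5294, 0.0308, 0.0279]), 0.0046)
[0.4967 0.0464 0.03  ]
[0.4942 0.0372 0.03  ]
[0.4989 0.0443 0.03  ]
[0.4964 0.0341 0.03  ]
[0.4775 0.0528 0.03  ]
scene ring [0.49320144 0.04071289 0.03      ] top [0.49466867 0.04151011 0.03      ]
[[-0.001 -0.431 -0.902]
 [-0.001 -0.902  0.431]
 [-1.     0.001 -0.   ]]
```

```bash
cat > ov.py <<'E'
from h import *
def ov(name,u0,v0,u1,v1,s,out,hx,hy,yaw,px=.5037,py=-.1805,pyaw=10.7):
    c=load(name); im=cv2.imread(f'pics/{name}.png')[v0:v1,u0:u1]; im=cv2.resize(im,None,fx=s,fy=s,interpolation=cv2.INTER_CUBIC)
    def line(P,col,x=hx,y=hy,w=yaw):
        w=np.radians(w);P=np.array(P,float);R=np.array([[np.cos(w),-np.sin(w)],[np.sin(w),np.cos(w)]])
        Q=np.c_[P[:,:2]@R.T+[x,y],P[:,2]]
        q=((proj(c,Q)-[u0,v0]+.5)*s-.5); cv2.polylines(im,[np.round(q*16).astype(int)],False,col,1,cv2.LINE_AA,4)
    a=np.linspace(0,2*np.pi,60)
    for r,z,col in((.055,.0344,(0,0,255)),(.062,0,(255,0,0)),(.035,.0344,(0,255,0)),): line(np.c_[r*np.cos(a),r*np.sin(a),0*a+z],col)
    b=np.linspace(np.pi-np.radians(0),np.pi+.52,10); line(np.c_[.032*np.cos(b),.032*np.sin(b),0*b+.03],(0,255,255))
    for y in(-.0055,.0055): line([[-.055,y,.0344],[-.035,y,.0344],[-.035,y,.028],[.006,y,.028]],(255,0,255))
    for z in(.060,.112): line([[-.008,-.008,z],[.008,-.008,z],[.008,.008,z],[-.008,.008,z],[-.008,-.008,z]],(0,255,0),px,py,pyaw)
    line(np.c_[.013*np.cos(a),.013*np.sin(a),0*a+.06],(0,255,255),px,py,0)
    line([[.014,-.005,.055],[-.029,-.005,.055],[-.029,.005,.055],[.014,.005,.055]],(255,0,255),px,py,pyaw)
    cv2.imwrite(f'pics/{out}.png',im)
E
python3 - <<'E'
from ov import *
a=(.5232,.0281,-24)
ov('top0',235,180,300,245,9,'o1',*a); ov('scene0',235,215,335,305,8,'o2',*a)
ov('top0',320,190,395,250,8,'o3',*a); ov('scene0',305,145,385,235,6,'o4',*a)
i=[cv2.imread(f'pics/o{k}.png') for k in(1,2,3,4)]
i=[cv2.copyMakeBorder(x,0,max(0,720-x.shape[0]),0,max(0,800-x.shape[1]),cv2.BORDER_CONSTANT)[:720,:800] for x in i]
cv2.imwrite('pics/oA.png',np.hstack([i[0],i[1]])[:, :][::2,::2] if 0 else cv2.resize(np.hstack([i[0][:600,:600],i[1]][:1]),None,fx=1,fy=1))
E
```

```text
(no output)
```

View pics/o1.png

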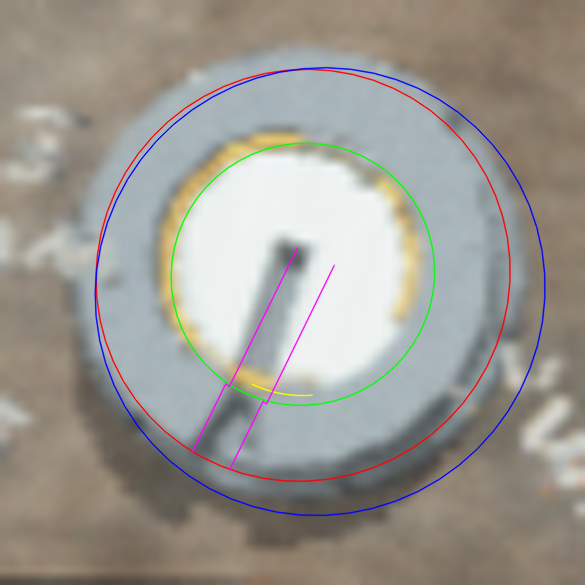

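View pics/o2.png

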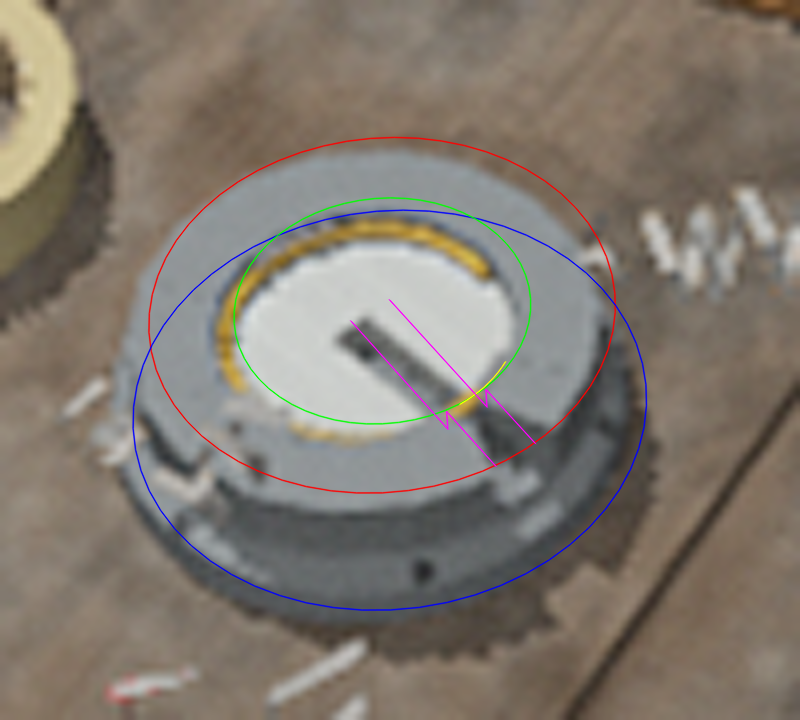

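View pics/o3.png

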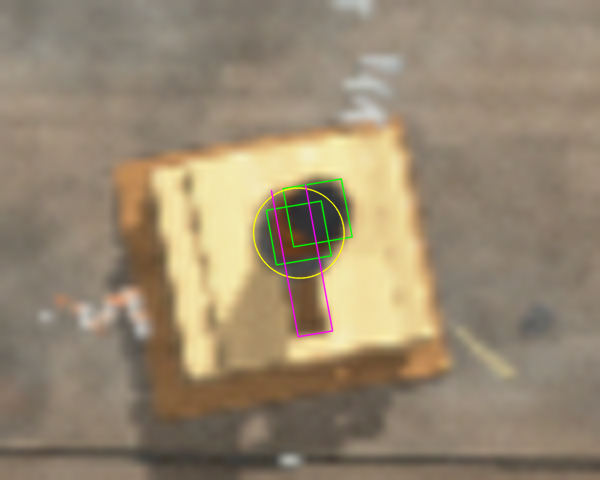

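View pics/o4.png

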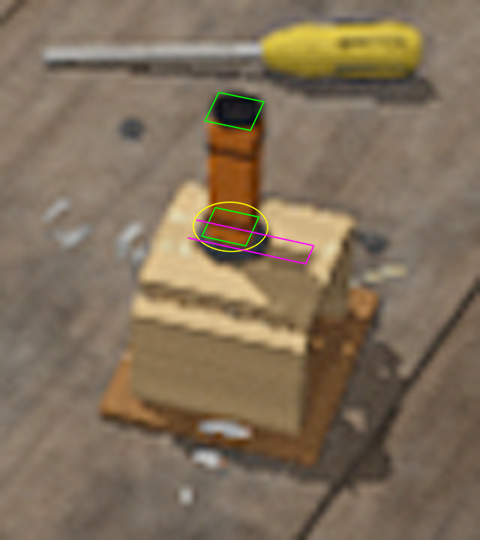

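```bash
python3 - <<'E'
from h import *
from scipy.optimize import least_squares
t=load('top0');s=load('scene0')
def cp(x,y,k,u0,v0): return ((x+.5)/k-.5+u0,(y+.5)/k-.5+v0)
H=lambda x,y:cp(x,y,9,235,180); HS=lambda x,y:cp(x,y,8,235,215)
T=[(300,47),(78,265),(195,75),(445,110),(488,270),(130,410),(300,468)]
S=[(390,150),(145,270),(605,300),(370,512),(215,480),(545,470),(265,175),(520,190)]
for n,c,f,P in(('t',t,H,T),('s',s,HS,S)):
    Q=np.array([atz(c,*f(*p),.0344)[:2] for p in P])
    r=least_squares(lambda x:np.hypot(*(Q-x[:2]).T)-x[2],[.52,.03,.055]); print(n,r.x.round(4),(r.fun*1e3).round(1))
# notch points on bore floor plane
for n,c,f,P in(('t',t,H,[(277,243),(305,247),(237,362),(275,372)]),('s',s,HS,[(338,340),(368,318),(478,393),(440,412)])):
    for p in P: print(n,p,atz(c,*f(*p),.028)[:2].round(4))
E
```

```text
t [0.5275 0.033  0.056 ] [ 0.7 -1.  -1.   1.7 -1.8  1.2  0.2]
s [0.5222 0.0347 0.0564] [ 0.4  1.2 -0.8 -2.1 -0.7  3.3 -0.1 -1.3]
t (277, 243) [0.532  0.0361]
t (305, 247) [0.531  0.0285]
t (237, 362) [0.4999 0.0455]
t (275, 372) [0.4974 0.0353]
s (338, 340) [0.5301 0.0372]
s (368, 318) [0.5276 0.028 ]
s (478, 393) [0.4928 0.0348]
s (440, 412) [0.4976 0.044 ]
```

```bash
python3 - <<'E'
from ov import *
ov('top0',235,180,300,245,9,'p1',.527,.033,-13.5,.5037,-.1795); ov('scene0',235,215,335,305,8,'p2',.5225,.0343,-13,.5,-.177)
ov('scene0',305,145,385,235,6,'p4',.5225,.0343,-13,.4995,-.1770)
E
```

```text
(no output)
```

View pics/p1.png

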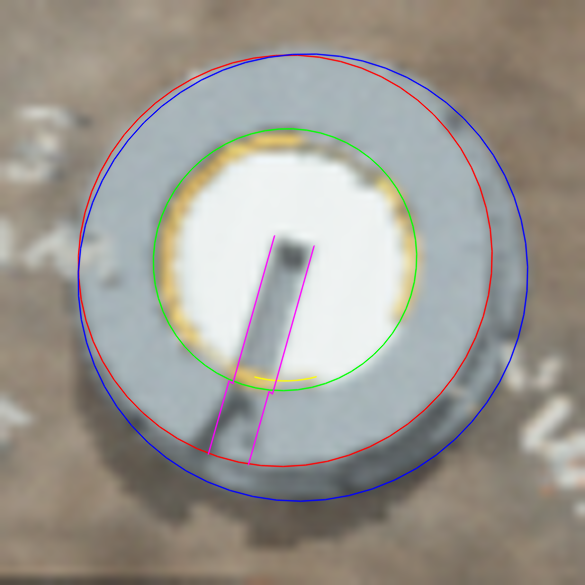

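View pics/p2.png

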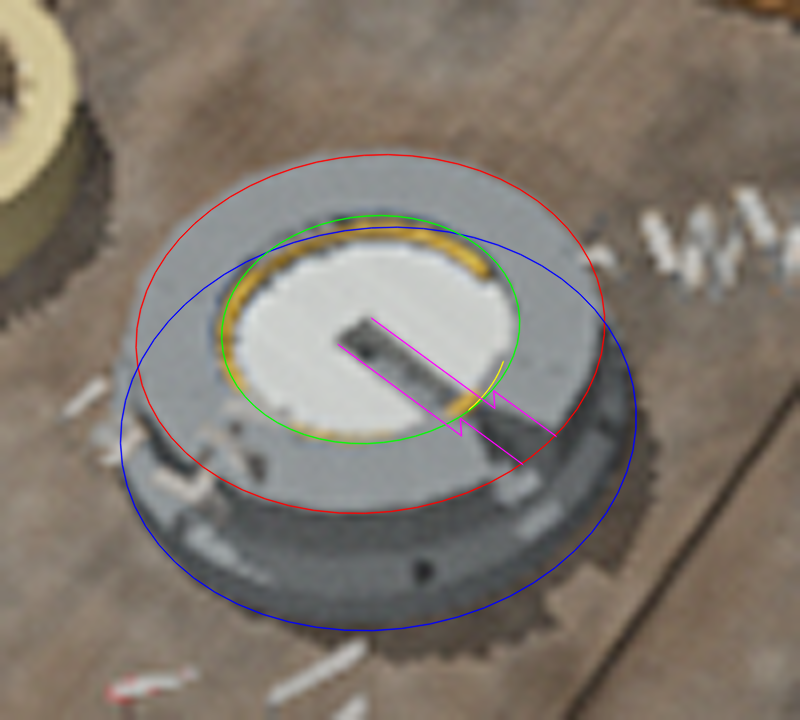

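View pics/p4.png

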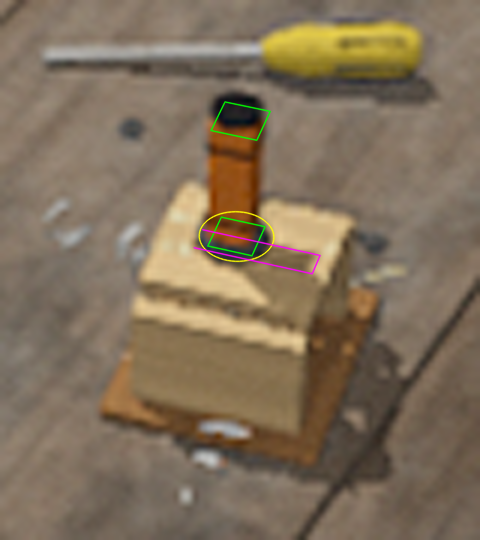

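```bash
python3 - <<'E'
from h import *
t=load('top0');s=load('scene0')
for z in(.1,.15,.2):
    print(z,[atz(t,*p,z)[:2].round(3) for p in((173,265),(228,262),(235,290))],[atz(s,*p,z)[:2].round(3) for p in((318,318),(408,320),(375,352))])
E
```

```text
0.1 [array([0.39 , 0.222]), array([0.399, 0.102]), array([0.34 , 0.084])] [array([0.371, 0.158]), array([0.25 , 0.094]), array([0.271, 0.168])]
0.15 [array([0.391, 0.203]), array([0.4 , 0.09]), array([0.344, 0.073])] [array([0.355, 0.187]), array([0.242, 0.127]), array([0.261, 0.196])]
0.2 [array([0.393, 0.183]), array([0.401, 0.078]), array([0.349, 0.062])] [array([0.338, 0.215]), array([0.234, 0.161]), array([0.252, 0.224])]
```

```bash
python3 -m creep '{"jaw":[-1,-1,-1,-1,-1,-1,-1,-1,-1,-1],"translation":[[0,0.0364,-0.0312],[0,0.0364,-0.0312],[0,0.0364,-0.0312],[0,0.0364,-0.0312],[0,0.0364,-0.0312],[0,0.0364,-0.0312],[0,0.0364,-0.0312],[0,0.0364,-0.0312],[0,0.0364,-0.0312],[0,0.0364,-0.0312]],"roll":[0,0,0,0,0,0,0,0,0,0]}' 50
```

```text
time_s: 1.1
tcp_pos: [0.4154, 0.1441, 0.2266]
eef_rot: [-94.8, 90.0, 59.7]
contact_force: [1.5, 0.4, 0.0]
gripper_width: 0.0877
```

```bash
python3 -m creep '{"jaw":[-1,-1,-1,-1,-1,-1,-1,-1,-1,-1],"translation":[[0,0.0364,-0.0312],[0,0.0364,-0.0312],[0,0.0364,-0.0312],[0,0.0364,-0.0312],[0,0.0364,-0.0312],[0,0.0364,-0.0312],[0,0.0364,-0.0312],[0,0,0],[0,0,0],[0,0,0]],"roll":[0,0,0,0,0,0,0,0.134,0.134,0.134]}'
python3 -m creep '{"jaw":[-1,-1,-1,-1,-1,-1,-1,-1,-1,-1],"translation":[[0,0,0],[0,0,0],[0,0,0],[0,0,0],[0.02,0,0],[0.02,0,0],[0.02,0,0],[0.01,0,0],[0,0,0],[0,0,0]],"roll":[0.134,0.134,0.134,0.134,0,0,0,0,0,0]}'
python3 - <<'E'
from h import *
print(get_state()['tcp_pos'],get_state()['eef_rot'],get_state()['joints'])
from scipy.spatial.transform import Rotation as Ro
print(Ro.from_euler('xyz',get_state()['eef_rot'],degrees=True).as_matrix().round(4))
grab('top','top1');grab('scene','scene1')
crop('top1',290,160,420,260,6,'t1c');crop('scene1',280,90,410,240,4,'s1c')
E
```

```text
time_s: 2.1
tcp_pos: [0.5024, -0.1788, 0.2259]
eef_rot: [41.4, 89.9, 172.4]
contact_force: [0.5, -0.1, -0.3]
gripper_width: 0.088
time_s: 3.1
tcp_pos: [0.5032, -0.1781, 0.1571]
eef_rot: [-151.6, 90.0, -50.9]
contact_force: [-0.0, 0.2, 0.3]
gripper_width: 0.0879
[ 0.50316888 -0.17811446  0.15707971] [-151.64810114   89.97504126  -50.91801449] [ 1.58116877e+00  1.06117936e+01 -2.27665755e+01  2.37161964e-02
 -5.66064390e+01  9.13586741e+00]
[[ 3.000e-04 -9.825e-01 -1.862e-01]
 [-3.000e-04 -1.862e-01  9.825e-01]
 [-1.000e+00 -2.000e-04 -4.000e-04]]
```

View pics/t1c.png

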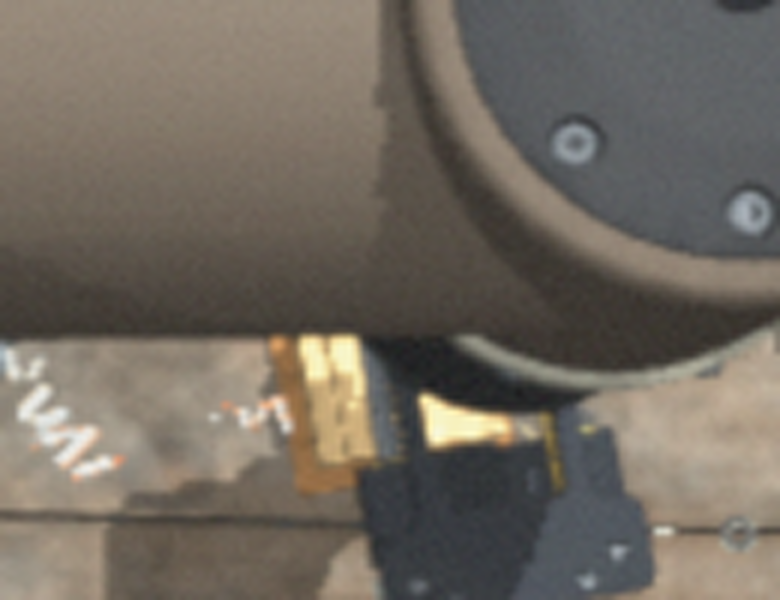

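View pics/scene1.png

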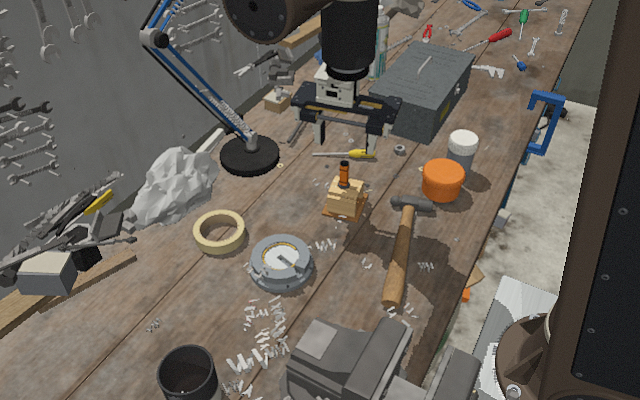

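```bash
python3 - <<'E'
from h import *
c=load('scene1'); p=np.array([.5032,-.1781,.1571]); y=np.array([-.9825,-.1862,0]); z=np.array([-.1862,.9825,0])
Q=[p,p+.044*y,p-.044*y,p+.044*y+.0095*z,p+.044*y-.0095*z,p-.044*y+.0095*z,p-.044*y-.0095*z]
q=proj(c,Q);print(q.round(1))
im=cv2.resize(cv2.imread('pics/scene1.png')[60:200,270:410],None,fx=5,fy=5,interpolation=cv2.INTER_CUBIC)
for a in q: cv2.circle(im,tuple(((a-[270,60]+.5)*5-.5).astype(int)),2,(0,0,255),-1)
cv2.imwrite('pics/s1m.png',im)
E
```

```text
[[343.9 146. ]
 [365.5 150.4]
 [322.6 141.8]
 [364.3 153.2]
 [366.8 147.5]
 [321.1 144.5]
 [324.1 139. ]]
```

View pics/s1m.png

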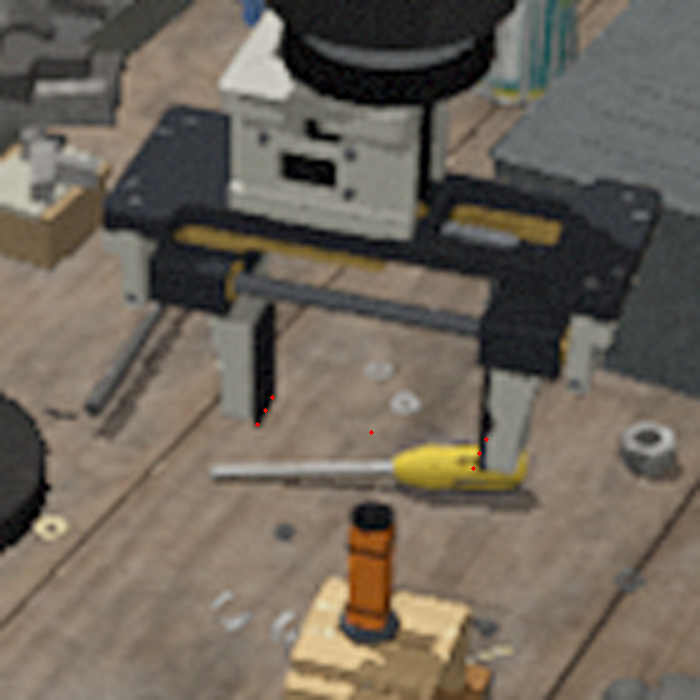

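```bash
python3 - <<'E'
from h import *
s=load('scene0');t=load('top0')
cp=lambda x,y,k,u0,v0: ((x+.5)/k-.5+u0,(y+.5)/k-.5+v0)
print(atz(s,*cp(236,108,6,305,145),.112),atz(t,*cp(318,210,8,320,190),.112))
print(atz(s,*cp(372,518,5,270,60),.112),atz(s,*cp(371,628,5,270,60),.0585))
print(proj(t,[.5,-.177,.112])-np.array(cp(318,210,8,320,190)))
E
```

```text
[ 0.50380846 -0.18215909  0.112     ] [ 0.50434335 -0.18075421  0.112     ]
[ 0.50275153 -0.18049261  0.112     ] [ 0.4985638  -0.17471741  0.0585    ]
[[-1.7506167   1.96621244]]
```

```bash
python3 -m creep '{"jaw":[-1,-1,-1,-1,0,1,1,1,1,1],"translation":[[0.03,0,-0.0008],[0.03,0,0],[0.02,0,0],[0.0095,0,0],[0,0,0],[0,0,0],[0,0,0],[0,0,0],[0,0,0],[0,0,0]],"roll":[0,0,0,0,0,0,0,0,0,0]}' 55
python3 - <<'E'
from h import *
grab('scene','scene2');crop('scene2',270,60,410,200,5,'s2c')
E
```

```text
time_s: 4.2
tcp_pos: [0.5032, -0.1788, 0.0675]
eef_rot: [-101.8, 90.0, -1.0]
contact_force: [0.7, 0.5, -0.1]
gripper_width: 0.0455
```

View pics/s2c.png

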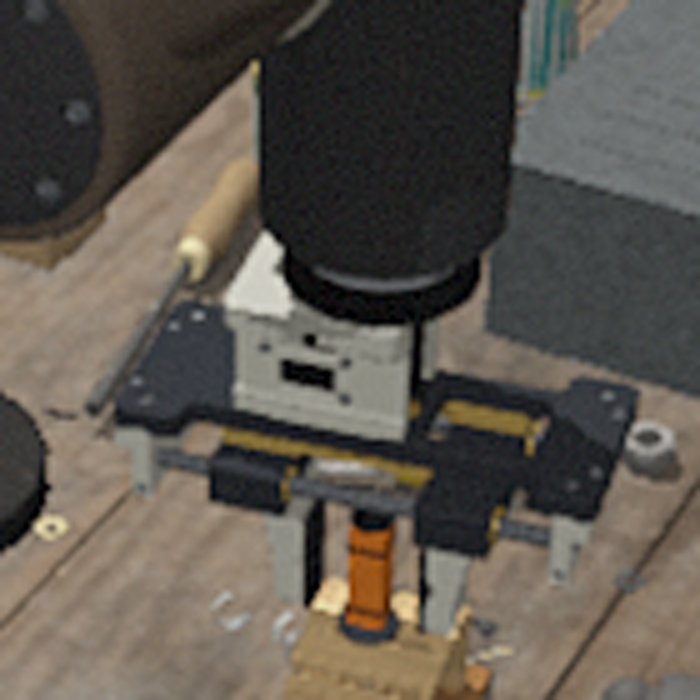

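```bash
python3 -m creep '{"jaw":[1,1,1,1,1,1,1,1,1,1],"translation":[[0,0,0],[0,0,0],[0,0,0],[0,0,0],[0,0,0],[0,0,0],[0,0,0],[0,0,0],[0,0,0],[0,0,0]],"roll":[0,0,0,0,0,0,0,0,0,0]}'
python3 - <<'E'
from h import *
s=get_state();print(s['contact_force'],s['tcp_pos'],s['gripper_width'])
E
```

```text
time_s: 5.25
tcp_pos: [0.503, -0.1788, 0.0671]
eef_rot: [-99.5, 90.0, 1.3]
contact_force: [0.4, -0.4, -0.3]
gripper_width: 0.0154
[ 0.37307868 -0.39016027 -0.29826295] [ 0.50295159 -0.17880037  0.06706741] 0.015393346539007396
```

```bash
python3 -m creep '{"jaw":[1,1,1,1,1,1,1,1,1,1],"translation":[[-0.01,0,0],[-0.02,0,0],[-0.02,0,0],[-0.02,0,0],[-0.02,0,0],[-0.01,0,0],[0,0,0],[0,0,0],[0,0,0],[0,0,0]],"roll":[0,0,0,0,0,0,0.105,0.105,0.105,0.105]}'
python3 -m creep '{"jaw":[1,1,1,1,1,1,1,1,1,1],"translation":[[0,0.004,0.0212],[0,0.006,0.0318],[0,0.006,0.0318],[0,0.006,0.0318],[0,0.006,0.0318],[0,0.006,0.0318],[0,0.006,0.0318],[0,0,0],[0,0,0],[0,0,0]],"roll":[0,0,0,0,0,0,0,0,0,0]}'
python3 - <<'E'
from h import *
st=get_state();print(st['tcp_pos'],st['contact_force'],st['gripper_width'])
from scipy.spatial.transform import Rotation as Ro
print(Ro.from_euler('xyz',st['eef_rot'],degrees=True).as_matrix().round(4))
grab('scene','scene3');crop('scene3',200,130,360,310,4,'s3c')
grab('top','top3');crop('top3',230,170,330,250,8,'t3c')
E
```

```text
time_s: 6.25
tcp_pos: [0.5027, -0.1787, 0.1671]
eef_rot: [75.4, 90.0, 151.8]
contact_force: [-0.3, -1.4, -0.1]
gripper_width: 0.0157
time_s: 7.25
tcp_pos: [0.5127, 0.0363, 0.167]
eef_rot: [128.3, 90.0, -155.0]
contact_force: [-0.2, -0.0, 0.5]
gripper_width: 0.0155
[0.51271617 0.03627176 0.16699275] [-0.19171112 -0.00335838  0.48058965] 0.015474522446570192
[[-4.000e-04 -9.729e-01  2.310e-01]
 [-2.000e-04  2.310e-01  9.729e-01]
 [-1.000e+00  4.000e-04 -3.000e-04]]
```

View pics/s3c.png

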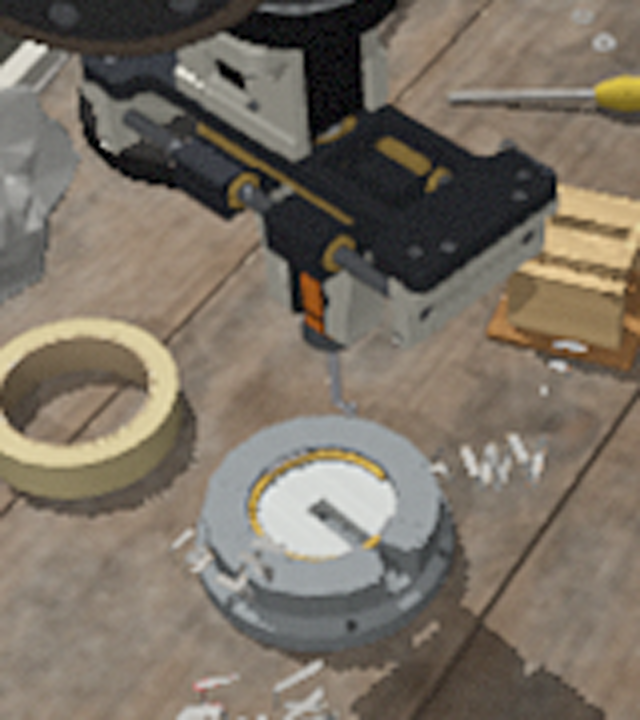

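View pics/t3c.png

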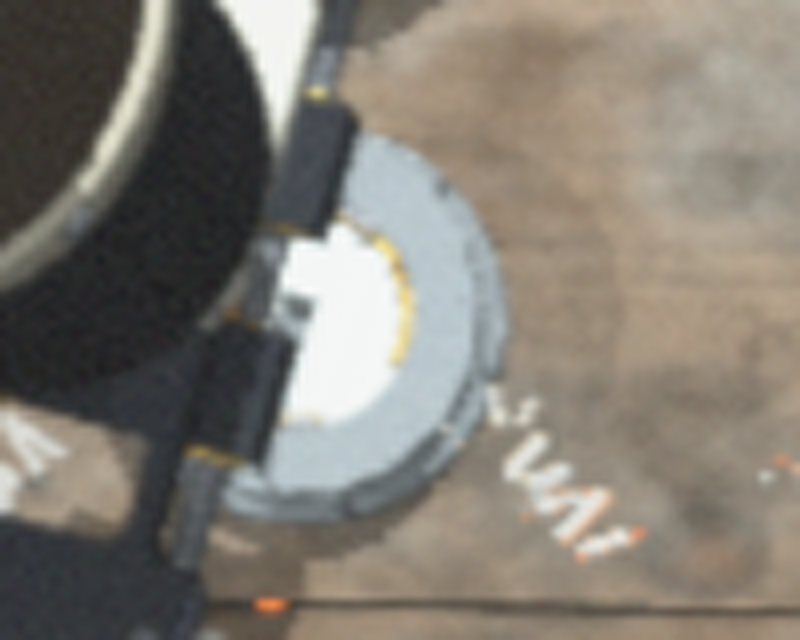

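```bash
python3 -m creep '{"jaw":[1,1,1,1,1,1,1,1,1,1],"translation":[[0.01,0,0],[0.015,0,0],[0.015,0,0],[0.015,0,0],[0.005,0,0],[0,0,0],[0,0,0],[0,0,0],[0,0,0],[0,0,0]],"roll":[0,0,0,0,0,0,0,0,0,0]}'
python3 - <<'E'
from h import *
st=get_state();print(st['tcp_pos'],st['contact_force'])
grab('scene','scene4');crop('scene4',240,180,340,300,6,'s4c')
E
```

```text
time_s: 8.35
tcp_pos: [0.5132, 0.0368, 0.1075]
eef_rot: [-50.9, 89.9, 25.7]
contact_force: [-0.2, 0.2, -0.2]
gripper_width: 0.0158
[0.51322303 0.03684167 0.10753969] [-0.16847131  0.18684942 -0.24218647]
```

View pics/s4c.png

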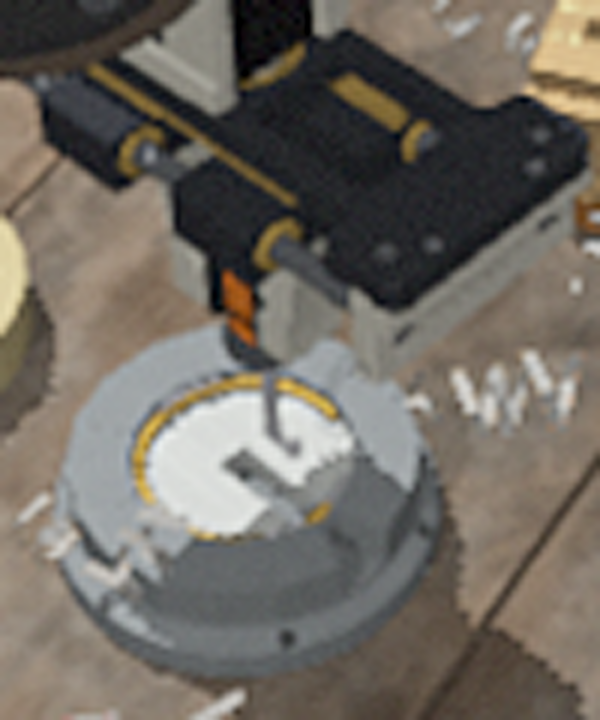

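View pics/scene4.png

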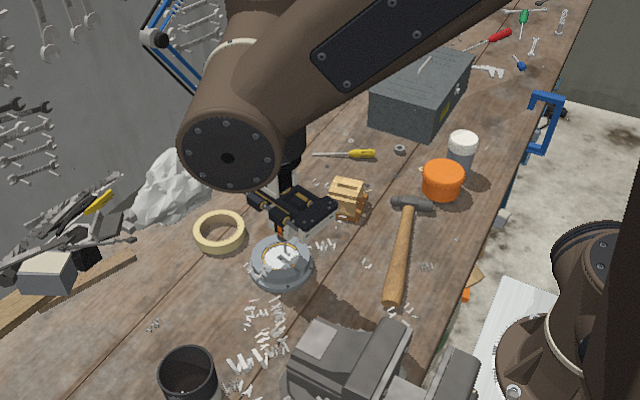

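```bash
cat > pk.py <<'E'
from h import *
def pk(name,u0,v0,u1,v1,s,out,tcp,yaw,L=.0745,off=(0,0),h=(.5225,.0345,-13.3)):
    c=load(name); im=cv2.resize(cv2.imread(f'pics/{name}.png')[v0:v1,u0:u1],None,fx=s,fy=s,interpolation=cv2.INTER_CUBIC)
    def ln(P,o,yw,col):
        w=np.radians(yw);R=np.array([[np.cos(w),-np.sin(w)],[np.sin(w),np.cos(w)]]);P=np.array(P,float)
        Q=np.c_[P[:,:2]@R.T+o[:2],P[:,2]]; q=((proj(c,Q)-[u0,v0]+.5)*s-.5); cv2.polylines(im,[np.round(q*16).astype(int)],False,col,1,cv2.LINE_AA,4); return q
    g=tcp[2]+.019; so=g-L; o=np.array(tcp[:2])+off
    q=ln([[0,0,g-.031],[0,0,so+.0017],[-.0105,0,so+.0017],[-.0105,0,so+.0082]],o,yaw,(0,0,255)); print(q.round(0).tolist())
    a=np.linspace(0,2*np.pi,60)
    for r,z in((.055,.0344),(.032,.030)): ln(np.c_[r*np.cos(a),r*np.sin(a),0*a+z],h,h[2],(0,255,0))
    for y in(-.0055,.0055): ln([[-.055,y,.0344],[-.035,y,.0344],[-.035,y,.028],[.006,y,.028]],h,h[2],(255,0,255))
    cv2.imwrite(f'pics/{out}.png',im)
E
python3 - <<'E'
from pk import *
pk('scene4',240,180,340,300,6,'s4m',[.5132,.0368,.1075],-13.3)
E
```

```text
[[258.0, 338.0], [265.0, 430.0], [289.0, 448.0], [288.0, 434.0]]
```

View pics/s4m.png

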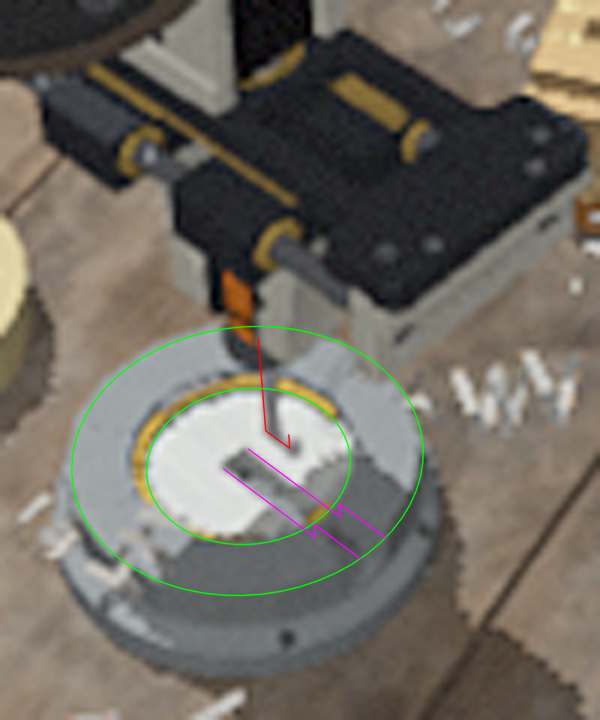

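```bash
python3 -m creep '{"jaw":[1,1,1,1,1,1,1,1,1,1],"translation":[[0.005,0,0],[0.006,0,0],[0.004,0,0],[0.002,0,0],[0.0015,0,0],[0,0,0],[0,0,0],[0,0,0],[0,0,0],[0,0,0]],"roll":[0,0,0,0,0,0,0,0,0,0]}'
python3 - <<'E'
from pk import *
st=get_state();print(st['tcp_pos'],st['contact_force'])
grab('scene','scene5');crop('scene5',240,205,340,295,8,'s5c')
pk('scene5',240,205,340,295,8,'s5m',st['tcp_pos'],-13.3)
E
```

```text
time_s: 9.4
tcp_pos: [0.513, 0.0367, 0.0887]
eef_rot: [-54.5, 90.0, 22.1]
contact_force: [0.6, 0.8, -0.3]
gripper_width: 0.0158
[0.51304288 0.03671552 0.08869283] [ 0.60311268  0.77446849 -0.33556285]
[[349.0, 307.0], [359.0, 427.0], [390.0, 450.0], [389.0, 432.0]]
```

View pics/s5c.png

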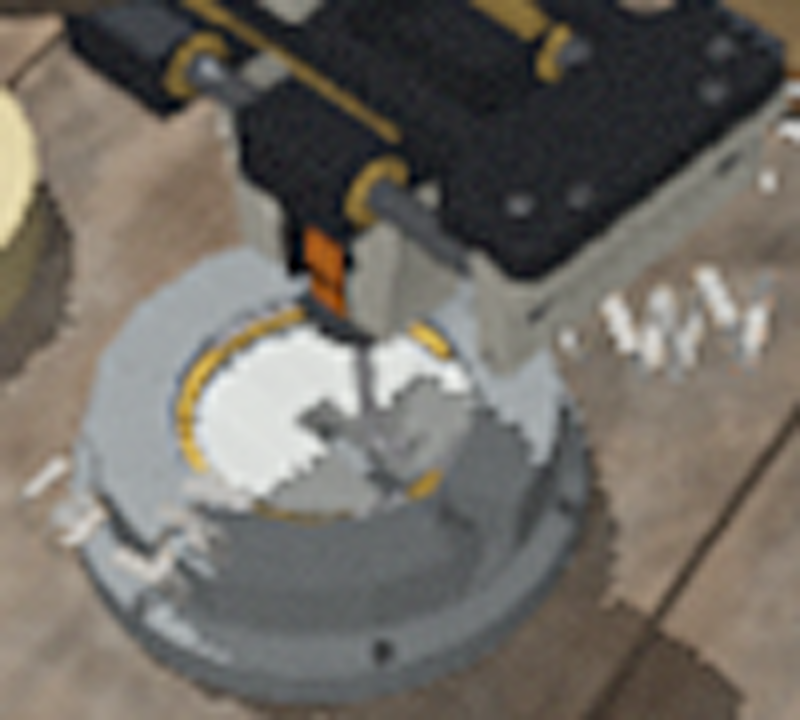

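View pics/s5m.png

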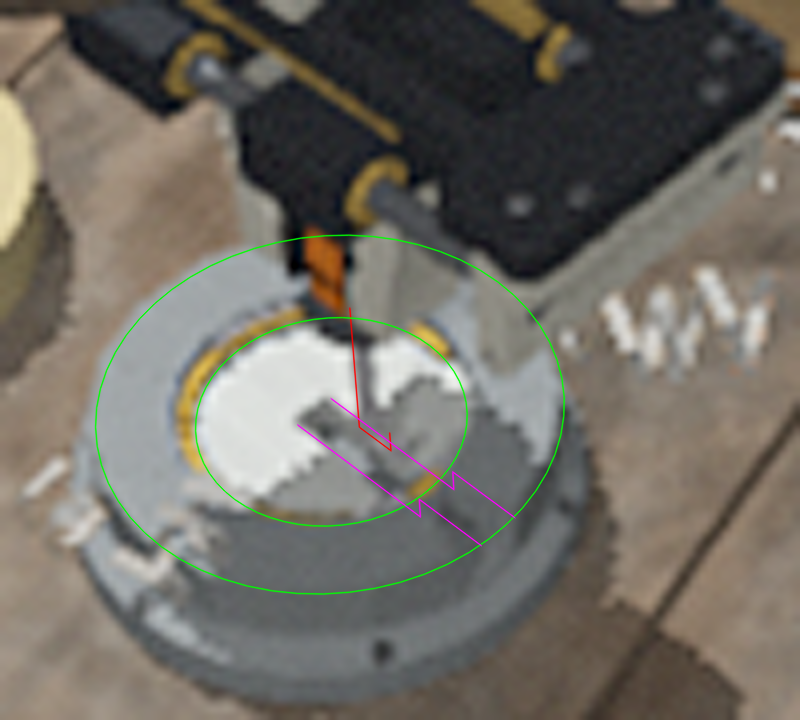

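```bash
python3 -m creep '{"jaw":[1,1,1,1,1,1,1,1,1,1],"translation":[[0,-0.001,0.0005],[0,-0.001,0.0005],[0.0005,0,0],[0.0005,0,0],[0.0005,0,0],[0.0005,0,0],[0.0005,0,0],[0.0005,0,0],[0.0005,0,0],[0,0,0]],"roll":[0,0,0,0,0,0,0,0,0,0]}'; python3 -c "
from plant import *
s=get_state();print(s['contact_force'],s['moment'])"
```

```text
time_s: 10.45
tcp_pos: [0.5151, 0.0372, 0.085]
eef_rot: [113.3, 90.0, -170.1]
contact_force: [-1.0, 0.2, 0.1]
gripper_width: 0.0155
[-0.95788418  0.18542273  0.12801168] [ 0.07168545 -0.07466697 -0.00752705]
```

```bash
python3 -m creep '{"jaw":[1,1,1,1,1,1,1,1,1,1],"translation":[[0.0005,0,0],[0.0005,0,0],[0.0005,0,0],[0.0005,0,0],[0.0005,0,0],[0.0005,0,0],[0.0005,0,0],[0.0005,0,0],[0.0005,0,0],[0,0,0]],"roll":[0,0,0,0,0,0,0,0,0,0]}'; python3 -c "
from plant import *
s=get_state();print(s['contact_force'],s['moment'])"
```

```text
time_s: 11.45
tcp_pos: [0.5151, 0.0372, 0.0805]
eef_rot: [138.4, 90.0, -144.9]
contact_force: [0.4, -0.6, -0.4]
gripper_width: 0.0156
[ 0.3743842  -0.58030988 -0.42734514] [ 0.07854166 -0.0476229   0.01580348]
```

```bash
python3 -m creep '{"jaw":[1,1,1,1,1,1,1,1,1,1],"translation":[[0.0004,0,0],[0.0004,0,0],[0.0004,0,0],[0.0004,0,0],[0.0004,0,0],[0.0004,0,0],[0.0004,0,0],[0.0004,0,0],[0,0,0],[0,0,0]],"roll":[0,0,0,0,0,0,0,0,0,0]}'; python3 -c "
from plant import *
s=get_state();print(s['contact_force'],s['moment'],s['tcp_pos'])"
```

```text
time_s: 12.45
tcp_pos: [0.5152, 0.0372, 0.0774]
eef_rot: [-143.3, 90.0, -66.6]
contact_force: [-0.0, -0.5, -1.2]
gripper_width: 0.0156
[-0.0290748  -0.46262261 -1.23490142] [ 0.06328504 -0.02611343  0.03428789] [0.51516886 0.03722281 0.07736866]
```

```bash
python3 -m creep '{"jaw":[1,1,1,1,1,1,1,1,1,1],"translation":[[0.0003,0,0],[0.0003,0,0],[0.0003,0,0],[0.0003,0,0],[0.0003,0,0],[0.0003,0,0],[0.0003,0,0],[0.0003,0,0],[0,0,0],[0,0,0]],"roll":[0,0,0,0,0,0,0,0,0,0]}'; python3 -c "
from plant import *
s=get_state();print(s['contact_force'],s['moment'],s['tcp_pos'])"
```

```text
time_s: 13.45
tcp_pos: [0.5153, 0.0372, 0.0756]
eef_rot: [-84.1, 90.0, -7.4]
contact_force: [-2.3, -0.9, 7.5]
gripper_width: 0.0153
[-2.28471689 -0.85640665  7.47990619] [ 0.17585355  0.98871719 -0.02313872] [0.51529205 0.03720669 0.07559438]
```

```bash
python3 -m creep '{"jaw":[1,1,1,1,1,1,1,1,1,1],"translation":[[-0.0007,0,0],[-0.0006,0,0],[0,0,0],[0,0.001,0],[0,0.001,0],[0,0.001,0],[0,0.001,0],[0,0.001,0],[0,0,0],[0,0,0]],"roll":[0,0,0,0,0,0,0,0,0,0]}'; python3 -c "
from plant import *
s=get_state();print(s['contact_force'],s['moment'],s['tcp_pos'])"
```

```text
time_s: 14.45
tcp_pos: [0.5103, 0.0384, 0.0763]
eef_rot: [-64.3, 90.0, 12.3]
contact_force: [-1.0, -0.6, -0.6]
gripper_width: 0.0158
[-0.98643112 -0.64627509 -0.58893739] [ 0.08036576 -0.01552377 -0.01764093] [0.51033231 0.03841093 0.07631497]
```

```bash
python3 -m creep '{"jaw":[1,1,1,1,1,1,1,1,1,1],"translation":[[0,0.0006,0],[0,0.0006,0],[0,0.0006,0],[0,0.0006,0],[0,0.0006,0],[0,0.0006,0],[0,0.0006,0],[0,0.0006,0],[0,0,0],[0,0,0]],"roll":[0,0,0,0,0,0,0,0,0,0]}'; python3 -c "
from h import *
s=get_state();print(s['contact_force'],s['moment'],s['tcp_pos'])
grab('scene','scene6');crop('scene6',240,205,340,295,8,'s6c')"
```

```text
time_s: 15.45
tcp_pos: [0.5056, 0.0395, 0.0763]
eef_rot: [-35.9, 90.0, 40.8]
contact_force: [0.4, -0.0, -1.3]
gripper_width: 0.0156
[ 0.39749778 -0.0023039  -1.26716078] [ 0.07294804 -0.09112924 -0.01032917] [0.50563236 0.03950812 0.07627995]
```

View pics/s6c.png

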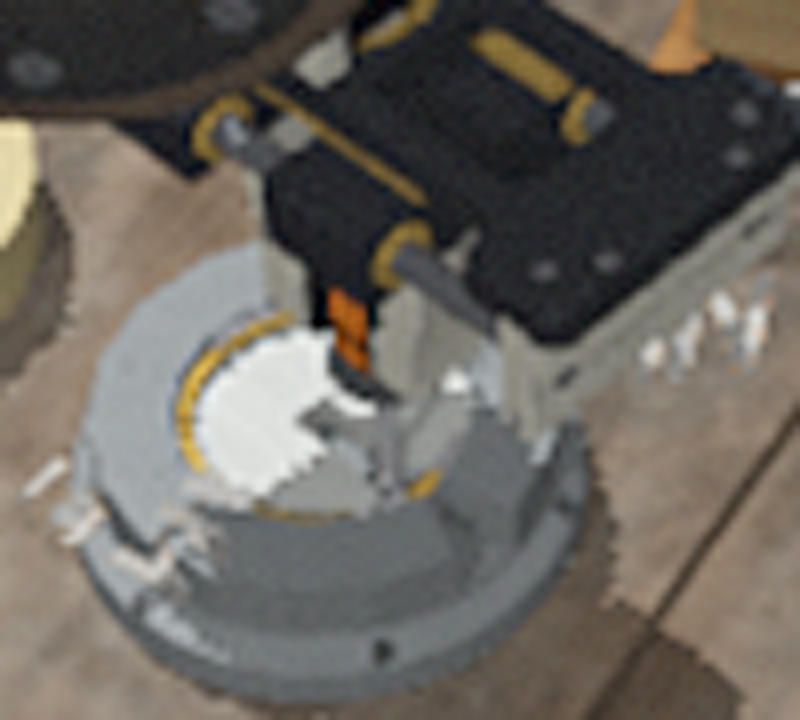

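```bash
python3 -m creep '{"jaw":[1,1,1,1,1,1,1,1,1,1],"translation":[[0,0.0006,0],[0,0.0006,0],[0,0.0006,0],[0,0.0006,0],[0,0.0005,0],[0,0.0005,0],[0,0.0005,0],[0,0.0004,0],[0,0,0],[0,0,0]],"roll":[0,0,0,0,0,0,0,0,0,0]}'; python3 -c "
from h import *
s=get_state();print(s['contact_force'],s['moment'],s['tcp_pos'])"
```

```text
time_s: 16.5
tcp_pos: [0.5014, 0.0405, 0.0763]
eef_rot: [-32.2, 90.0, 44.5]
contact_force: [0.4, -0.2, 0.1]
gripper_width: 0.0161
[ 0.38708489 -0.19937629  0.13764318] [ 0.07339964 -0.09564509  0.01842921] [0.50144977 0.04048804 0.07626667]
```

```bash
python3 -m creep '{"jaw":[1,1,1,1,1,1,1,1,1,1],"translation":[[0,0.0003,0],[0,0.0003,0],[0,0.0003,0],[0,0.0003,0],[0,0.0003,0],[0,0.0003,0],[0,0,0],[0,0,0],[0,0,0],[0,0,0]],"roll":[0,0,0,0,0,0,0,0,0,0]}'; python3 -c "
from h import *
s=get_state();print(s['contact_force'],s['moment'],s['tcp_pos'])"
```

```text
time_s: 17.5
tcp_pos: [0.4997, 0.0409, 0.0762]
eef_rot: [114.0, 90.0, -169.3]
contact_force: [-0.4, -1.1, -0.3]
gripper_width: 0.0157
[-0.36147697 -1.14937751 -0.30199352] [ 0.08328184 -0.09175157 -0.01434943] [0.49969943 0.04086005 0.07624496]
```

```bash
python3 -m creep '{"jaw":[1,1,1,1,1,1,1,1,1,1],"translation":[[0,0.0003,0],[0,0.0003,0],[0,0.0003,0],[0,0.0003,0],[0,0.0003,0],[0,0.0003,0],[0,0,0],[0,0,0],[0,0,0],[0,0,0]],"roll":[0,0,0,0,0,0,0,0,0,0]}'; python3 -c "
from h import *
s=get_state();print(s['contact_force'],s['moment'],s['tcp_pos'])
grab('scene','scene7');crop('scene7',240,205,340,295,8,'s7c')"
```

```text
time_s: 18.5
tcp_pos: [0.4985, 0.0415, 0.0765]
eef_rot: [-60.0, 89.9, 16.7]
contact_force: [4.7, -0.6, -1.9]
gripper_width: 0.0157
[ 4.65369258 -0.61081753 -1.93355463] [-0.42321846 -2.20430583 -0.04347416] [0.49853698 0.04150602 0.07650811]
```

View pics/s7c.png

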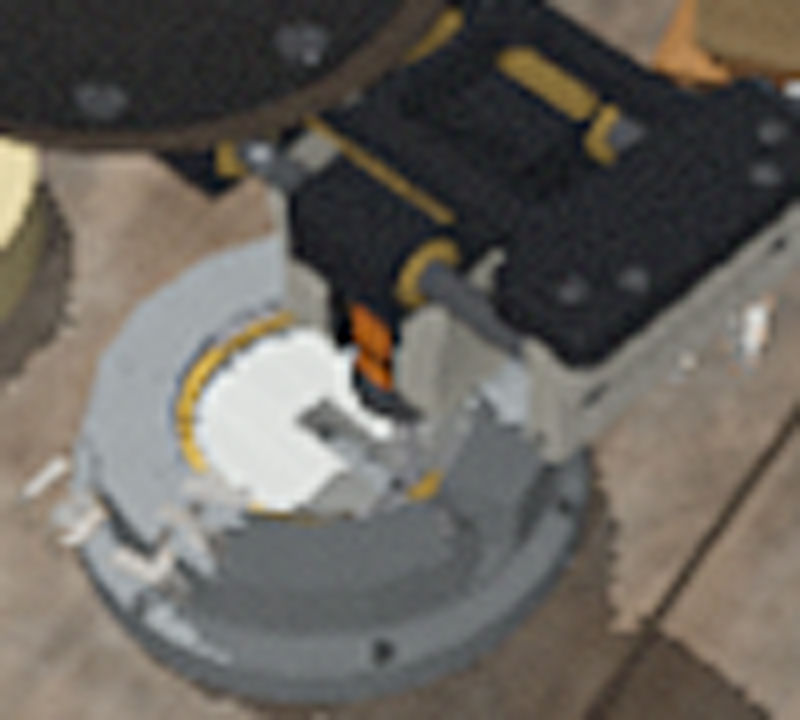

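```bash
python3 -m creep '{"jaw":[1,1,1,1,1,1,1,1,1,1],"translation":[[0,-0.0007,0],[0,-0.0008,0],[-0.0005,0,0],[-0.0007,0,0],[-0.0008,0,0],[-0.0008,0,0],[-0.0007,0,0],[-0.0006,0,0],[0,0,0],[0,0,0]],"roll":[0,0,0,0,0,0,0,0,0,0]}'; python3 -c "
from h import *
s=get_state();print(s['contact_force'],s['moment'],s['tcp_pos'])"
```

```text
time_s: 19.55
tcp_pos: [0.4992, 0.0409, 0.0804]
eef_rot: [118.4, 90.0, -164.9]
contact_force: [0.5, -0.2, -1.5]
gripper_width: 0.0158
[ 0.4538424  -0.20431646 -1.47279311] [-0.03344913 -0.43614378 -0.04859619] [0.4992163  0.04088053 0.08038055]
```

```bash
python3 -m creep '{"jaw":[1,1,1,1,1,1,1,1,1,1],"translation":[[0,-0.0004,0],[0,-0.0004,0],[0,-0.0004,0],[0,-0.0004,0],[0,-0.0004,0],[0,-0.0004,0],[0,-0.0004,0],[0,-0.0004,0],[0,0,0],[0,0,0]],"roll":[0,0,0,0,0,0,0,0,0,0]}'; python3 -c "
from h import *
s=get_state();print(s['contact_force'],s['moment'],s['tcp_pos'])"
```

```text
time_s: 20.55
tcp_pos: [0.5023, 0.0402, 0.0803]
eef_rot: [118.1, 90.0, -165.3]
contact_force: [-0.5, 0.6, -0.2]
gripper_width: 0.0156
[-0.5498927   0.58425423 -0.2225496 ] [ 0.20249836  0.38111521 -0.00273281] [0.50229283 0.04015821 0.08028478]
```

```bash
python3 -m creep '{"jaw":[1,1,1,1,1,1,1,1,1,1],"translation":[[0,-0.0004,0],[0,-0.0004,0],[0,-0.0004,0],[0,-0.0004,0],[0,-0.0004,0],[0,-0.0004,0],[0,0,0],[0,0,0],[0,0,0],[0,0,0]],"roll":[0,0,0,0,0,0,0,0,0,0]}'; python3 -c "
from h import *
s=get_state();print(s['contact_force'],s['moment'],s['tcp_pos'])
grab('scene','scene8');crop('scene8',240,205,340,295,8,'s8c')"
```

```text
time_s: 21.55
tcp_pos: [0.5047, 0.0396, 0.0803]
eef_rot: [127.5, 90.0, -155.8]
contact_force: [-2.7, 0.2, 0.5]
gripper_width: 0.0156
[-2.72853916  0.15706133  0.4793173 ] [ 0.17603867  1.19077702 -0.01168154] [0.50465492 0.03956659 0.08029049]
```

View pics/s8c.png

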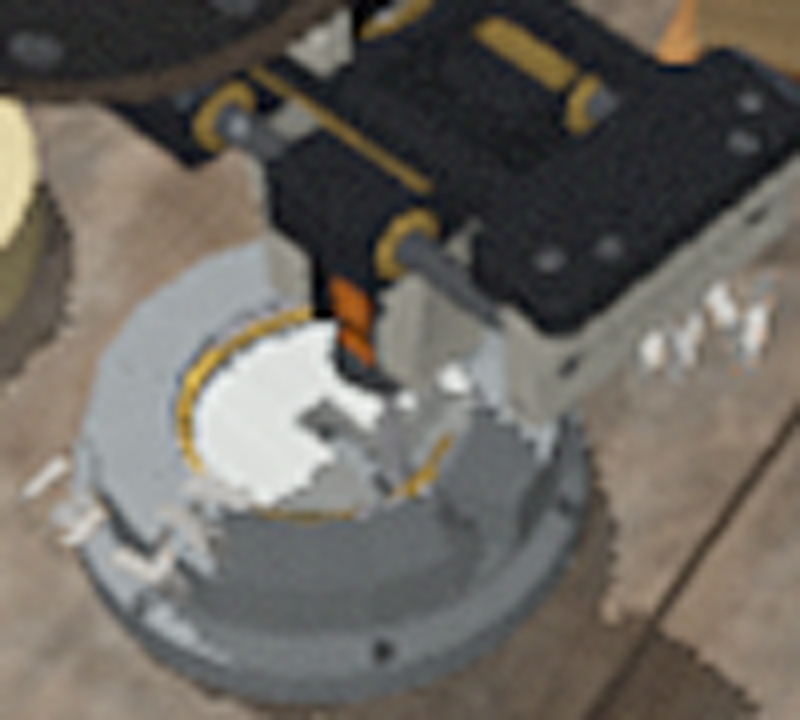

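```bash
python3 -m creep '{"jaw":[1,1,1,1,1,1,1,1,1,1],"translation":[[0,-0.0004,0],[-0.0004,0,0],[-0.0006,0,0],[-0.0006,0,0],[-0.0006,0,0],[-0.0006,0,0],[-0.0006,0,0],[-0.0006,0,0],[0,0,0],[0,0,0]],"roll":[0,0,0,0,0,0,0,0,0,0]}'; python3 -c "
from h import *
s=get_state();print(s['contact_force'],s['moment'],s['tcp_pos'])"
```

```text
time_s: 22.6
tcp_pos: [0.5053, 0.0396, 0.0844]
eef_rot: [-142.3, 90.0, -65.6]
contact_force: [-2.7, -0.2, -1.9]
gripper_width: 0.0154
[-2.70152178 -0.2098957  -1.86256823] [-0.18321631  1.21837132 -0.00857054] [0.5052517  0.03955094 0.08439863]
```

```bash
python3 -m creep '{"jaw":[1,1,1,1,1,1,1,1,1,1],"translation":[[-0.0004,0,0],[-0.0005,0,0],[-0.0006,0,0],[-0.0006,0,0],[-0.0006,0,0],[-0.0006,0,0],[-0.0006,0,0],[-0.0006,0,0],[0,0,0],[0,0,0]],"roll":[0,0,0,0,0,0,0,0,0,0]}'; python3 -c "
from h import *
s=get_state();print(s['contact_force'],s['moment'],s['tcp_pos'])
grab('scene','scene9');crop('scene9',240,205,340,295,8,'s9c')"
```

```text
time_s: 23.6
tcp_pos: [0.5053, 0.0396, 0.0889]
eef_rot: [-55.5, 90.0, 21.2]
contact_force: [-2.4, 1.4, -0.9]
gripper_width: 0.016
[-2.36251568  1.38733045 -0.87095499] [ 0.14807971  1.11736627 -0.01378406] [0.50531877 0.03963847 0.08894324]
```

View pics/s9c.png

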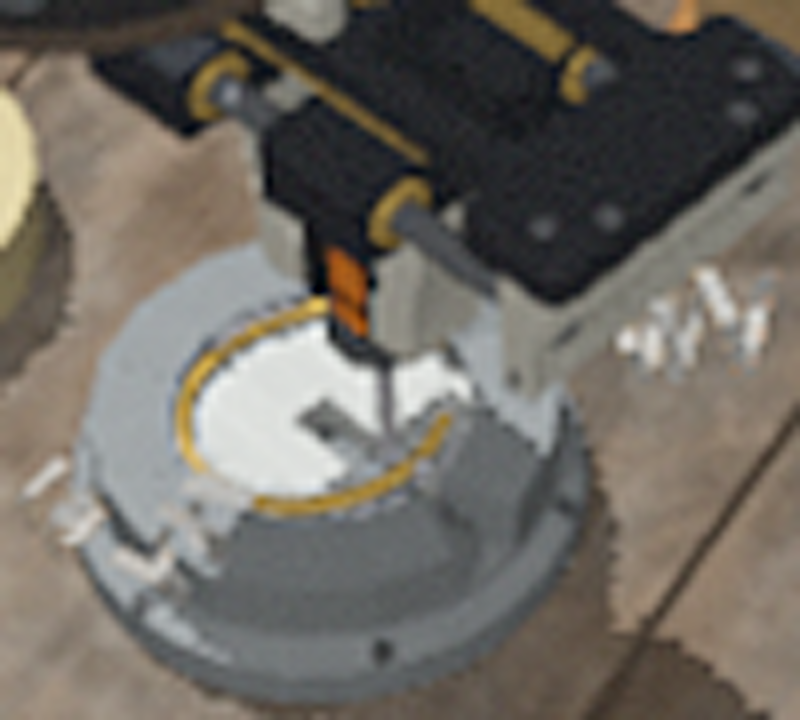

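```bash
python3 -m creep '{"jaw":[1,1,1,1,1,1,1,1,1,1],"translation":[[-0.0008,0,0],[-0.001,0,0],[-0.001,0,0],[0,0,0],[0,0.0008,0],[0,0.001,0],[0,0.001,0],[0,0.001,0],[0,0.0006,0],[0,0,0]],"roll":[0,0,0,0,0,0,0,0,0,0]}'; python3 -c "
from h import *
s=get_state();print(s['contact_force'],s['moment'],s['tcp_pos'])
grab('scene','scene10');crop('scene10',240,205,340,295,8,'s10c')"
```

```text
time_s: 24.65
tcp_pos: [0.5011, 0.0407, 0.0918]
eef_rot: [-62.1, 90.0, 14.6]
contact_force: [-0.2, 1.3, -0.8]
gripper_width: 0.0156
[-0.20125143  1.2506315  -0.84508712] [ 0.15071682  0.03396554 -0.01364274] [0.50107805 0.04065374 0.09177529]
```

View pics/s10c.png

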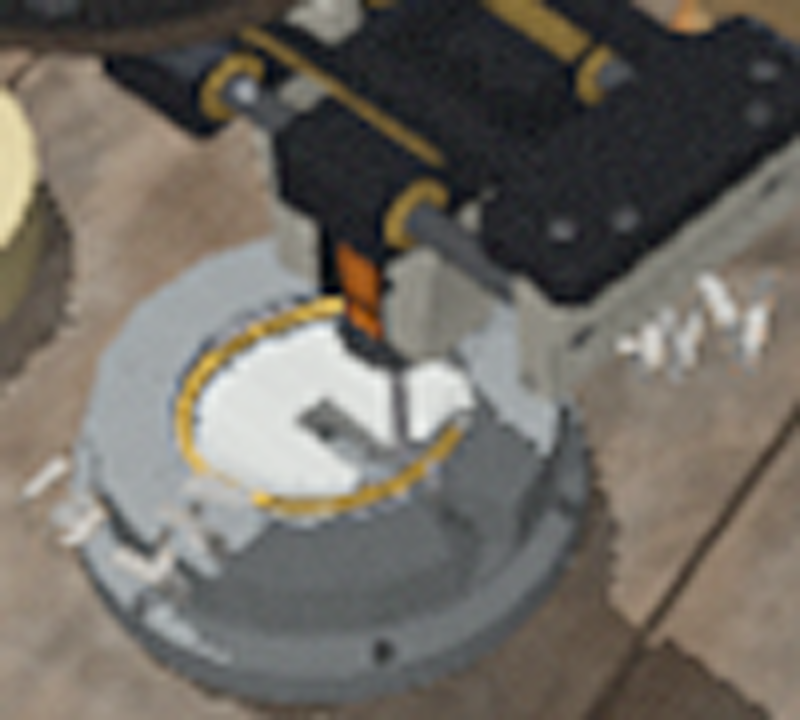

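```bash
python3 -m creep '{"jaw":[1,1,1,1,1,1,1,1,1,1],"translation":[[0,0.0008,0],[0,0.0008,0],[0,0,0],[0.0008,0,0],[0.001,0,0],[0.001,0,0],[0.001,0,0],[0.001,0,0],[0,0,0],[0,0,0]],"roll":[0,0,0,0,0,0,0,0,0,0]}'; python3 -c "
from h import *
s=get_state();print(s['contact_force'],s['moment'],s['tcp_pos'])
grab('scene','scene11');crop('scene11',240,205,340,295,8,'s11c')"
```

```text
time_s: 25.7
tcp_pos: [0.4994, 0.0409, 0.0868]
eef_rot: [141.9, 90.0, -141.5]
contact_force: [0.5, -0.1, -0.1]
gripper_width: 0.0155
[ 0.51696018 -0.0505494  -0.13275271] [ 0.13050706 -0.06098061 -0.04673879] [0.49938784 0.04094289 0.08681588]
```

View pics/s11c.png

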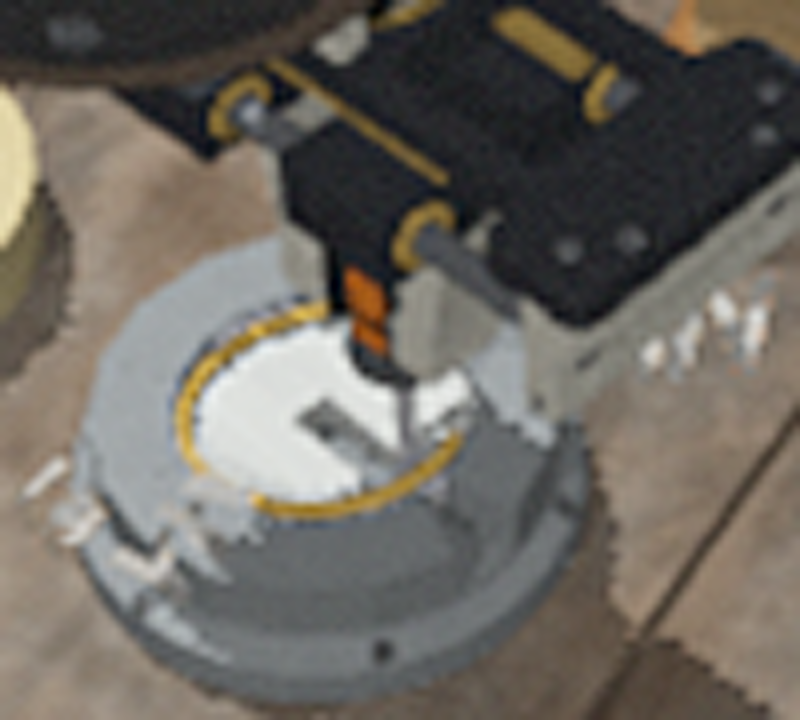

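```bash
python3 -m creep '{"jaw":[1,1,1,1,1,1,1,1,1,1],"translation":[[0.0008,0,0],[0.001,0,0],[0.001,0,0],[0.001,0,0],[0.001,0,0],[0.0008,0,0],[0,-0.001,0],[0,-0.0015,0],[0,-0.0015,0],[0,0,0]],"roll":[0,0,0,0,0,0,0,0,0,0]}'; python3 -c "
from h import *
s=get_state();print(s['contact_force'],s['moment'],s['tcp_pos'])
grab('scene','scene12');crop('scene12',240,205,340,295,8,'s12c')"
```

```text
time_s: 26.75
tcp_pos: [0.5036, 0.04, 0.0813]
eef_rot: [-69.2, 90.0, 7.5]
contact_force: [0.0, 0.2, 0.4]
gripper_width: 0.0155
[0.01812111 0.1771601  0.42805717] [ 0.07905341 -0.1089536   0.01103921] [0.5035782  0.04001753 0.08129758]
```

View pics/s12c.png

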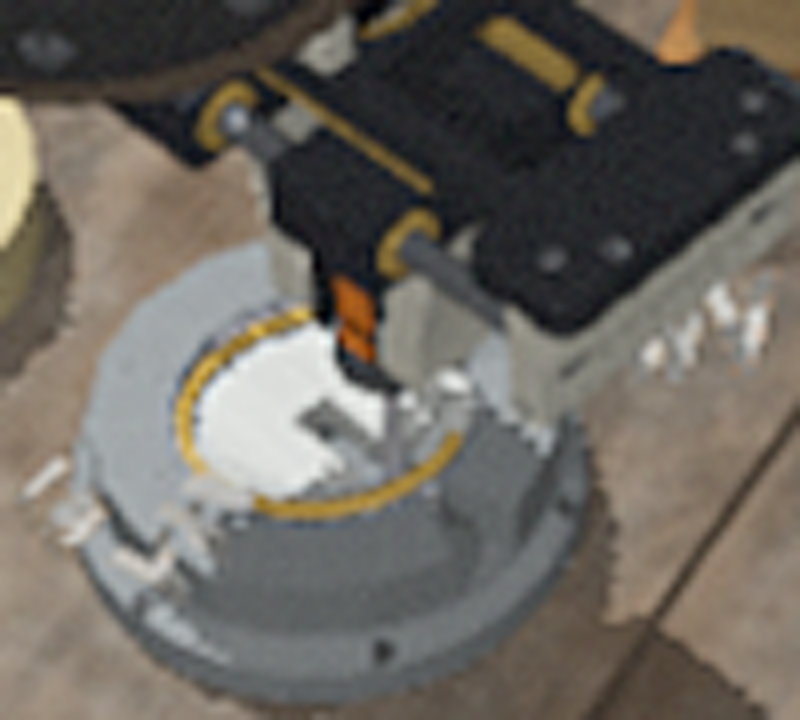

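```bash
python3 -m creep '{"jaw":[1,1,1,1,1,1,1,1,1,1],"translation":[[0,-0.001,0],[0,-0.0015,0],[0,-0.0015,0],[0,-0.0015,0],[0,-0.0015,0],[0,-0.0015,0],[0,-0.0015,0],[0,-0.0015,0],[0,0,0],[0,0,0]],"roll":[0,0,0,0,0,0,0,0,0,0]}'; python3 -c "
from h import *
s=get_state();print(s['contact_force'],s['moment'],s['tcp_pos'])"
python3 -m creep '{"jaw":[1,1,1,1,1,1,1,1,1,1],"translation":[[-0.001,0,0],[-0.0015,0,0],[-0.0015,0,0],[-0.002,0,0],[-0.002,0,0],[-0.005,0,0],[-0.01,0,0],[-0.01,0,0],[-0.005,0,0],[0,0,0]],"roll":[0,0,0,0,0,0,0,0,0,0]}'; python3 -c "
from h import *
s=get_state();print(s['contact_force'],s['moment'],s['tcp_pos'])
grab('scene','scene13');crop('scene13',240,205,340,295,8,'s13c')"
```

```text
time_s: 27.8
tcp_pos: [0.5144, 0.0373, 0.0812]
eef_rot: [112.1, 90.0, -171.3]
contact_force: [-0.6, 0.2, 0.2]
gripper_width: 0.0162
[-0.59658392  0.18659133  0.20297096] [ 0.08112594 -0.11647338  0.03022057] [0.51443684 0.03731597 0.08121717]
time_s: 28.8
tcp_pos: [0.5151, 0.0376, 0.1205]
eef_rot: [-54.7, 89.9, 22.0]
contact_force: [-0.3, 1.4, -0.0]
gripper_width: 0.0161
[-0.25482114  1.41623053 -0.03616131] [ 0.08192767 -0.05877996  0.03712429] [0.51514695 0.03764178 0.12052342]
```

View pics/s13c.png

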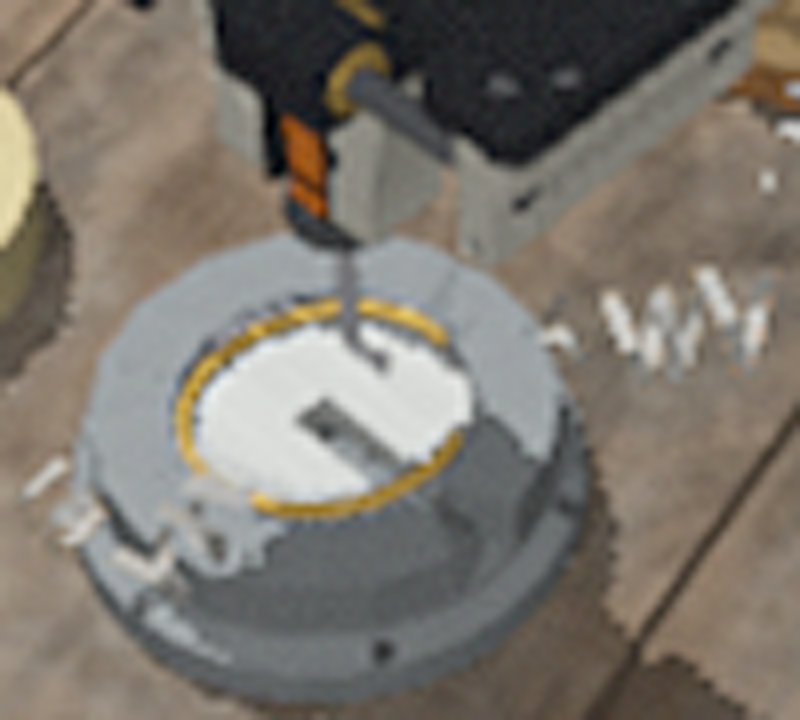

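```bash
python3 -m creep '{"jaw":[1,1,1,1,1,1,1,1,1,1],"translation":[[-0.015,0,0],[-0.015,-0.0037,-0.0213],[0,-0.006,-0.032],[0,-0.006,-0.032],[0,-0.006,-0.032],[0,-0.006,-0.032],[0,-0.006,-0.032],[0,-0.0045,-0.032],[0,0,0],[0,0,0]],"roll":[0,0,0,0,0,0,0,0,0,0]}'
python3 -m creep '{"jaw":[1,1,1,1,1,1,1,1,1,1],"translation":[[0,0,0],[0,0,0],[0,0,0],[0,0,0],[0,0,0],[0,0,0],[0,0,0],[0,0,0],[0,0,0],[0,0,0]],"roll":[-0.105,-0.105,-0.105,-0.105,0,0,0,0,0,0]}'
python3 - <<'E'
from h import *
from scipy.spatial.transform import Rotation as Ro
st=get_state();print(st['tcp_pos'],Ro.from_euler('xyz',st['eef_rot'],degrees=True).as_matrix().round(4))
d=np.array([.503,-.1788])-st['tcp_pos'][:2];R=Ro.from_euler('xyz',st['eef_rot'],degrees=True).as_matrix();print(R.T@np.r_[d,0])
grab('scene','scene14');crop('scene14',290,110,400,230,6,'s14c')
E
```

```text
time_s: 29.85
tcp_pos: [0.5019, -0.1796, 0.1487]
eef_rot: [91.4, 89.9, 167.9]
contact_force: [-0.9, 0.0, -1.2]
gripper_width: 0.0155
time_s: 30.85
tcp_pos: [0.5024, -0.179, 0.1493]
eef_rot: [-105.7, 90.0, -5.1]
contact_force: [0.5, 0.2, 0.2]
gripper_width: 0.0157
[ 0.50240978 -0.17898801  0.14926939] [[ 0.     -0.9827 -0.1854]
 [-0.     -0.1854  0.9827]
 [-1.     -0.     -0.    ]]
[ 1.12311162e-08 -6.14843578e-04  7.53174487e-05]
```

View pics/s14c.png

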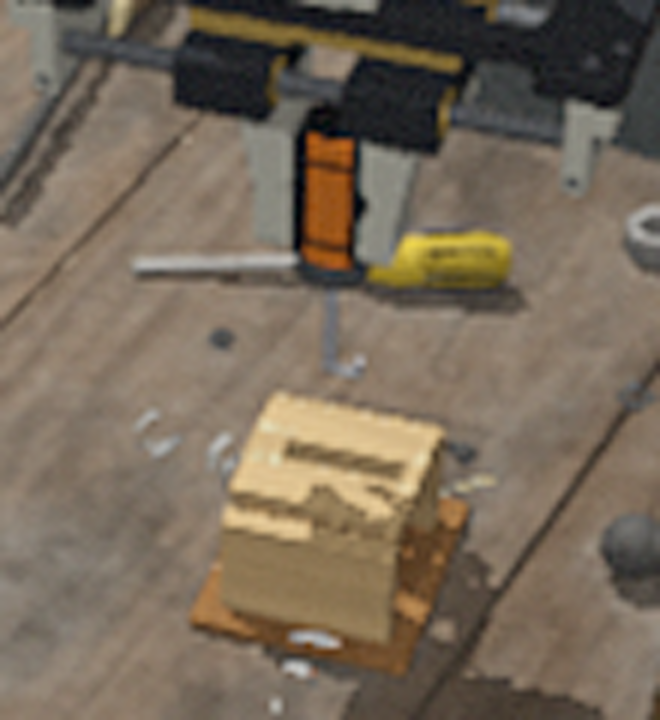

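```bash
python3 -m creep '{"jaw":[1,1,1,1,1,1,1,1,1,1],"translation":[[0.01,-0.0006,0],[0.012,0,0],[0.01,0,0],[0.003,0,0],[0.002,0,0],[0.002,0,0],[0.002,0,0],[0.002,0,0],[0.002,0,0],[0,0,0]],"roll":[0,0,0,0,0,0,0,0,0,0]}'
python3 - <<'E'
from h import *
st=get_state();print(st['tcp_pos'],st['contact_force'],st['moment'])
grab('scene','scene15');crop('scene15',290,110,400,230,6,'s15c')
E
```

```text
time_s: 31.9
tcp_pos: [0.5029, -0.1789, 0.1041]
eef_rot: [65.4, 90.0, 166.1]
contact_force: [-0.1, 0.3, -0.8]
gripper_width: 0.0159
[ 0.50287036 -0.17885083  0.10409801] [-0.11563758  0.31529175 -0.82251827] [ 0.03162398 -0.01592223  0.0476041 ]
```

View pics/s15c.png

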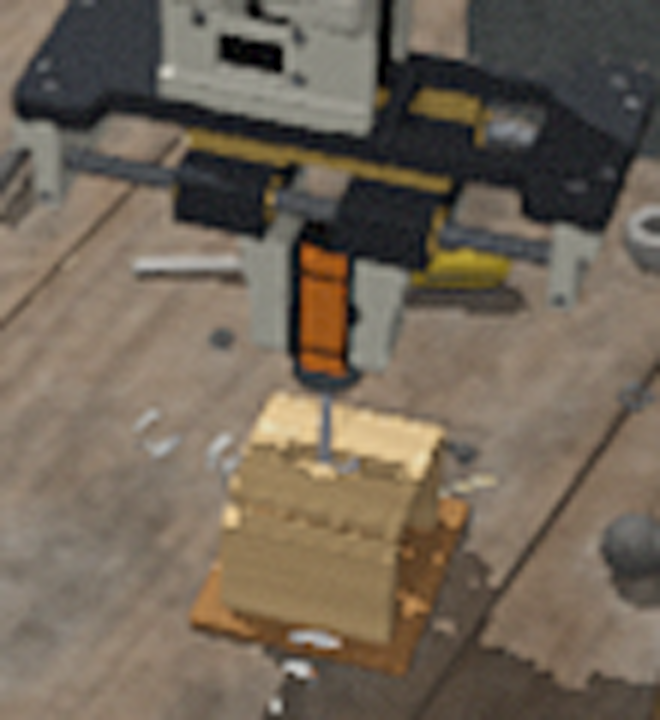

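```bash
python3 -m creep '{"jaw":[1,1,1,1,1,1,1,1,1,1],"translation":[[0.004,0,0],[0.005,0,0],[0.006,0,0],[0.006,0,0],[0.006,0,0],[0.004,0,0],[0.003,0,0],[0.0015,0,0],[0.0005,0,0],[0,0,0]],"roll":[0,0,0,0,0,0,0,0,0,0]}'
python3 - <<'E'
from h import *
st=get_state();print(st['tcp_pos'],st['contact_force'],st['moment'])
E
```

```text
time_s: 32.95
tcp_pos: [0.5031, -0.1789, 0.0684]
eef_rot: [-113.3, 90.0, -12.6]
contact_force: [1.1, -1.4, -1.1]
gripper_width: 0.0155
[ 0.50306839 -0.17885906  0.06835769] [ 1.12558645 -1.40793213 -1.06413498] [ 0.09653423 -0.04919591  0.00812849]
```

```bash
python3 -m creep '{"jaw":[1,1,1,1,1,1,1,1,1,1],"translation":[[0.0004,0,0],[0.0003,0,0],[0.0003,0,0],[0.0003,0,0],[0.0003,0,0],[0,0,0],[0,0,0],[0,0,0],[0,0,0],[0,0,0]],"roll":[0,0,0,0,0,0,0,0,0,0]}'
python3 - <<'E'
from h import *
st=get_state();print(st['tcp_pos'],st['contact_force'],st['moment'])
E
```

```text
time_s: 33.95
tcp_pos: [0.503, -0.1789, 0.067]
eef_rot: [-129.6, 90.0, -28.9]
contact_force: [-0.4, 1.3, 5.8]
gripper_width: 0.0156
[ 0.50303125 -0.17886375  0.06698257] [-0.44710868  1.2713733   5.78328941] [ 0.47288595  0.71083303 -0.02287312]
```

Contact with the board. Open and back off.

```bash
python3 -m creep '{"jaw":[1,0.6,0.4,0.2,0,-0.2,-0.4,-0.6,-0.8,-1],"translation":[[-0.0004,0,0],[0,0,0],[0,0,0],[0,0,0],[0,0,0],[0,0,0],[0,0,0],[0,0,0],[0,0,0],[0,0,0]],"roll":[0,0,0,0,0,0,0,0,0,0]}'
python3 -m creep '{"jaw":[-1,-1,-1,-1,-1,-1,-1,-1,-1,-1],"translation":[[-0.005,0,0],[-0.01,0,0],[-0.02,0,0],[-0.025,0,0],[-0.03,0,0],[-0.03,0,0],[-0.02,0,0],[-0.01,0,0],[0,0,0],[0,0,0]],"roll":[0,0,0,0,0,0,0,0,0,0]}'
python3 - <<'E'
from h import *
st=get_state();print(st['tcp_pos'],st['contact_force'],st['gripper_width'])
grab('scene','scene16');crop('scene16',290,110,400,230,6,'s16c');crop('scene16',240,205,340,295,8,'s16h')
E
```

```text
time_s: 34.95
tcp_pos: [0.503, -0.1789, 0.0671]
eef_rot: [-82.9, 90.0, 17.8]
contact_force: [0.4, 0.4, 0.9]
gripper_width: 0.0761
time_s: 35.95
tcp_pos: [0.5024, -0.1787, 0.2164]
eef_rot: [52.8, 89.9, 153.5]
contact_force: [-0.9, 0.4, -0.3]
gripper_width: 0.088
[ 0.50244832 -0.17872917  0.21636394] [-0.87106584  0.39716589 -0.29173309] 0.08804825275872459
```

View pics/s16c.png

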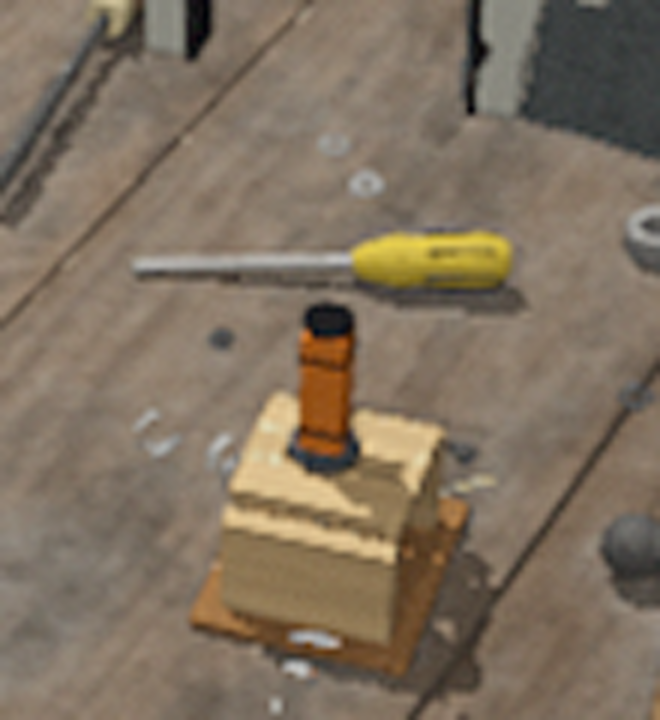

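View pics/s16h.png

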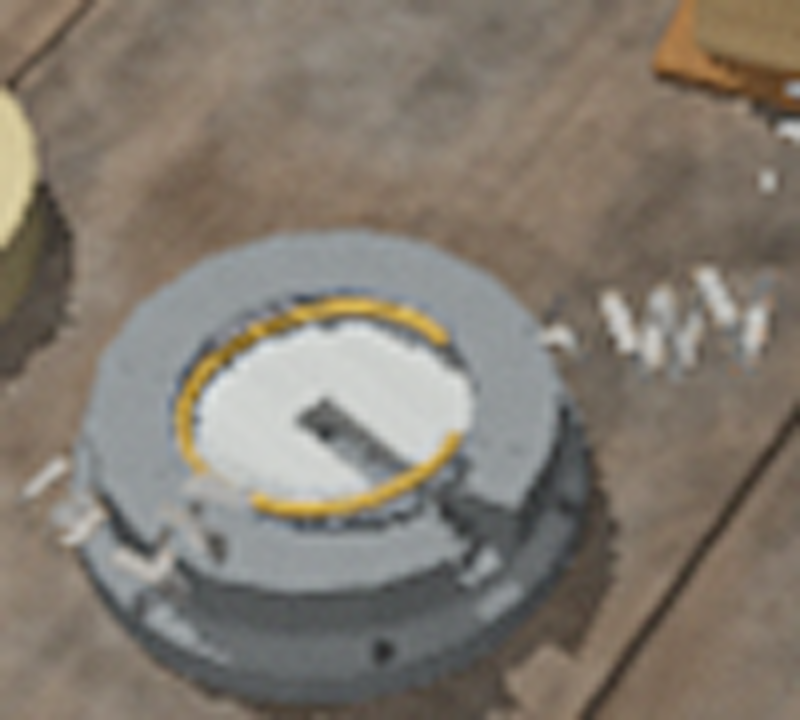

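```bash
python3 - <<'E'
from h import *
c=load('scene16'); w=np.radians(-13.3);R=np.array([[np.cos(w),np.sin(w)],[-np.sin(w),np.cos(w)]])
for p in [(458,437),(425,468),(375,497),(320,510),(265,503),(190,440),(220,350),(350,302),(440,338)]:
    o=[]
    for z in(.03,.0364,.0384):
        q=R@(atz(c,(p[0]+.5)/8-.5+240,(p[1]+.5)/8-.5+205,z)[:2]-[.5225,.0345]); o+=[(q*1e3).round(1).tolist(),round(float(np.hypot(*q))*1e3,1)]
    print(p,o)
grab('top','top16');crop('top16',235,180,300,245,9,'t16h')
E
```

```text
(458, 437) [[-26.0, -16.3], 30.7, [-29.9, -12.6], 32.5, [-31.2, -11.5], 33.2]
(425, 468) [[-26.9, -4.4], 27.3, [-30.8, -0.8], 30.8, [-32.1, 0.3], 32.1]
(375, 497) [[-24.5, 9.6], 26.3, [-28.4, 13.0], 31.3, [-29.7, 14.1], 32.8]
(320, 510) [[-17.8, 20.8], 27.4, [-21.8, 24.2], 32.6, [-23.1, 25.2], 34.2]
(265, 503) [[-7.0, 28.0], 28.9, [-11.1, 31.3], 33.2, [-12.3, 32.3], 34.6]
(190, 440) [[19.8, 26.9], 33.4, [15.5, 30.2], 33.9, [14.1, 31.2], 34.3]
(220, 350) [[35.1, 3.0], 35.2, [30.6, 6.5], 31.3, [29.2, 7.6], 30.2]
(350, 302) [[23.1, -28.8], 37.0, [18.8, -25.0], 31.3, [17.4, -23.9], 29.5]
(440, 338) [[-1.1, -35.3], 35.4, [-5.3, -31.5], 31.9, [-6.6, -30.3], 31.0]
```

View pics/t16h.png

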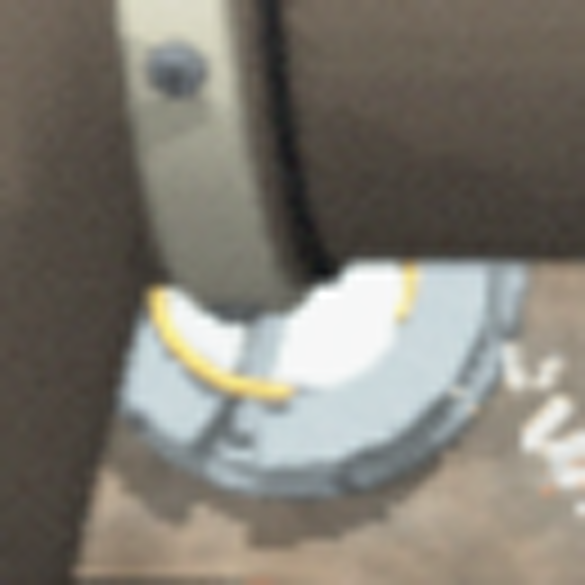

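```bash
python3 -c "
from plant import *
print(close_job(), get_state()['time_s'])"
```

```text
the job is handed in; nothing more can be done
the job is handed in; nothing more can be done
```

The ring's end by the notch is out of its groove and resting on the housing's rim, and the pick is hanging back in its rack. I handed the job in at about 36 s, and no verdict was reported.

**What I did**
- I took the pick from the rack, turned it to the notch and lowered it until I felt the notch floor at about 7 N. That put the sole about 76 mm below the handle centre.
- I slid the foot under the ring until the shank touched the wire, at about 5 N, then backed off.
- I drew the wire inward about 4 mm at roughly 3 N, then lifted it above the rim.
- I eased it outward onto the rim, slipped the foot out from under it, and hung the pick back in its slot.

**Last checks**
- **Ring:** both cameras show the wire lying over the lips and the notch. In the scene picture the wire fits a height of about 36 mm; that comes from one view and an estimated housing position.
- **Pick:** it stands upright in its slot and was set down at the position I took it from.
- **Robot:** the gripper is open and clear, about 15 cm above the grasp height, and wrist force is near zero.
- **Screwdriver:** it looks unmoved in the last picture.

**Uncertain:** the two cameras disagreed by 4–5 mm in x. I relied on touch and on the scene view, which agreed with the fingertips to about 1 mm; near the housing it still showed the pick 2–3 mm off its computed place. Wrist force readings had about 1 N of noise and were only checked at the end of each move. I could not see the pick–ring contact force directly.

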